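Fit the battery pack and battery cover of a bench meter

ROBOT

A 6-joint arm with a two-finger parallel gripper is mounted at the origin on the work surface. World frame = base frame: x ahead of the robot, y to its left, z up, the work surface at z = 0. Lengths are in m, angles in rad, forces in N, time in s.
With the tool pointing down it reaches from about 0.375 to 0.9 m from the base axis. Payload 3.1 kg.
Tool frame: the origin (TCP) lies at the very end of the fingers, on their centre line; the grasp point (between the pads) lies 19 mm behind it; x points along the fingers, z is the direction in which the jaws open and shut, and the axes are right-handed (so a half turn about x gives the same grasp; the last joint's range is limited). The gripper opens to 85 mm and grips with 20 to 120 N. Pads are 22 mm wide; open, the fingers measure 114 mm over their backs; the gripper's body (76 mm by 85 mm) begins 54 mm behind the grasp point. The pads swing forward as they close: fully open they stand 13 mm farther back than shut.
Start: joints at [-1.341, 0.527, 1.433, -0, 1.181, -0.178], TCP at [0.248, -0.574, 0.231] pointing down, gripper open.
Joint ranges: [-3.08, 3.08], [-0.75, 2.2], [0.22, 2.44], [-1.43, 4.57], [0, 2.65], [-2.85, 2.85]. Speed limits (rad/s): [2.79, 2.79, 3.14, 3.14, 3.14, 3.14].

INTERFACE

Orientations are given as a unit quaternion [x, y, z, w].
In Python, from station import manip, viewer, job gives the robot as it stands.
- The arm moves only by the tool move_arm, never from a script. Its argument "deltas" is one flat list of numbers, 7 for each row, row after row: the finger opening in mm, from 0 to 85.4, then the shift along the tool's x, y, z in mm, then the turn, a rotation vector about the tool's x, y, z in degrees. In form: [jaw, tx, ty, tz, rx, ry, rz, jaw, tx, ty, tz, rx, ry, rz, ...]. A call has 1 to 10 rows; each row shifts and turns the commanded pose from where the row before left it, along the tool's axes as they then stand; what a row does not reach is not made up. A row lasts 1/10 s, in which the tool goes at most 50 mm and 8.59 degrees, less where a joint would pass 70% of its speed; a pose out of reach is approached as far as the arm can. A call is refused whole if a number of a shift passes 50 or a number of a turn 8.59, either way. A call with a gripper value outside its range is refused whole. The fingers move at their own pace and stop on an object; "force" is the grip in N (left out, the last holds). Time passes only in rows, so rows that do not move let the fingers close. It gives the time, the measured TCP pose, the force and the opening at its end, in the units of the state.
- manip.sense(): the state, without advancing time (a new reading comes with each control period).
- viewer.snapshot(name): name is "scene" or "top" or "wrist"; returns a dict with "image" (400x640x3 uint8, red, green, blue), "depth" (400x640 float32, m along the optical axis (not along the pixel's ray), 0 where there is no reading), "fovy" (degrees; the focal length in pixels is half the picture's height over the tangent of half this angle, whatever the lens; pixels are square), "cx", "cy" (the principal point, pixels), "R" (3x3) and "t" (3): a world point X has camera coordinates R X + t. Camera axes: x right, y down, z forward; pixel columns grow to the right and rows downward; lengths in m; the calibration is good to about 2 mm. A picture is of the moment at which its call begins.
- job.sign_off(): hands the job in, once; it reports no verdict.
The state is a dict: "t": time; "q": joint angles; "qd": joint speeds; "tau": joint torques, N m; "tcp_pos": TCP position; "tool_rot": TCP orientation; "force": force on the tool from outside, world axes, zero at the start; "ft_torque": the same for the moment, N m; "finger_gap": opening from 0.0 (shut) to 1.0 (fully open).
Only numpy, scipy, OpenCV 4.12 (cv2) and the standard library are available. Lean on these libraries where they do the work, as an engineer would, in place of code of your own. Each camera call takes 0.05 s, during which the arm holds its last target.

TASK

Lay the mid-grey battery pack, rib upwards, flat on the floor of the open battery bay in the sloping face of the bench meter. Then fit the bay's cover, the light-grey panel with the thin lip: hook the lip under the ledge at the low end of the bay, tilted, and swing the top edge down until the cover lies fully shut, lowering it by hand and not letting it drop. Leave the smaller lipless panel and the glassware and bottles where they stand.

Things in the scene. Friction and masses are not known exactly. Their poses are not given: they have to be found in the camera images.
- bay: Open battery bay in the light-grey face of the fixed bench meter. x runs up the 15 deg slope from its low end (nearest the robot), y across, z outwards from the face. Origin: where the shut cover's underside centre belongs, 57 mm above the bench. In this frame, mm: cover rests on rims at z = 0 along the sides (|y| 34 to 42.5, x -46 to 58) and top (x 50 to 58); cheeks beyond |y| 42.5 rise to z = 6.
- bay_ledge (a point): Middle of the ledge's free edge, underside: bay x = -48, z = 7 mm. The ledge (5 mm thick, full width) covers the low end from here down to the lower wall at x = -58; the slot under it has its floor at z = -8 (x -58 to -40, |y| < 34).
- bay_top (a point): Middle of the top wall's inner edge, bay x = 58, z = 6 mm; the wall is 8 mm thick. From ledge edge to this wall is 106 mm: the 112 mm cover cannot go in flat. Beyond the wall stands the meter's head, 40 x 116 mm, top 90 mm above the bench.
- bay_well (a point): Middle of the well's floor, bay x = 5, z = -33 mm; the well is 90 (x) by 68 mm, and the pack goes here.
- cover: Battery cover: light-grey panel 100 x 80 x 6 mm with a lip 12 mm long, 60 wide, 4 thick at its -x end, flush with the underside. Origin: underside centre over the full 112 mm (lip x -56 to -44, panel -44 to 56); z out of the outer face. Grip rib along x on that face: x -20 to 30, 10 mm thick, z 6 to 26 mm. About 60 to 130 g. Starts flat on the bench, rib up.
- cover_lip (a point): middle of the tip edge of the cover's lip, at x = -56, z = 2 mm in the cover's frame
- cover_top (a point): middle of the cover's top edge, at x = 56, z = 3 mm in the cover's frame
- pack: The battery pack: mid-grey block 80 (x) x 58 (y) x 16 mm with a pull rib along x on its top, 44 mm long, 12 mm thick, from z = 16 to 30 mm; about 0.15 to 0.3 kg. Origin at the centre of its underside. Starts flat on the bench, rib up; its long side goes along the bay's slope, either way round.
- spare: A panel that belongs elsewhere: light grey, 84 x 66 x 6 mm, no lip, with a rib 40 x 10 mm, z 6 to 26 mm. Origin at the centre of its underside. Leave it.
- beaker: glass beaker, 68 mm across, 70 mm tall; origin under its centre. Leave it.
- vial: amber vial, 28 mm across, 62 mm tall; origin under its centre. Leave it.
- stopper: glass stopper, 30 mm across, 48 mm tall; origin under its centre. Leave it.
- bulb: red rubber pipette bulb, 46 mm across, 75 mm tall, standing; origin under its centre. Leave it.
- dropper: white dropper bottle, 32 mm across, 75 mm tall; origin under its centre. Leave it.
- flask: conical glass flask, 72 mm across, 120 mm tall; origin under its centre. Leave it.
- reagent: amber reagent bottle, 60 mm across, 120 mm tall; origin under its centre. Leave it.
Things that resemble listed ones, but are neither listed nor needed, are in the scene too. What is shaped like the pack but turquoise or yellow is not meant.

How it is judged:
By the outcome, as a careful person would: the job done as asked, in the order asked, and still so for the second after the job is handed in, with the robot touching nothing.
It also fails if it takes over 67 s, if anything falls off the work surface, if the arm or the gripper's body presses on something with over 40 N, if the wrist force passes 120 N, or if a joint passes its speed limit or range.

## Working session

There is one attempt and no reset: what is moved stays moved. The work goes in short steps, Python scripts to look and compute and a tool call to move; the robot and the scene stay as the last step left them, time stands still between calls to the robot, and variables do not carry over. Pictures are saved under pics/ and viewed, and the job is handed in when it is done.

Besides the shell and the picture viewer there is one more tool, called after "Emit:" as name(argument=value, ...) on one line, values as JSON. move_arm: Moves the arm, as the interface text tells. Its arguments: {"type":"object","properties":{"deltas":{"type":"array"},"force":{"type":"number"}},"required":["deltas"]}

```bash
mkdir -p pics; ls; cat > h.py <<'E'
import numpy as np, cv2
from station import manip, viewer, job
from scipy.spatial.transform import Rotation as Ro
def snap(n,save=None):
    s=viewer.snapshot(n)
    if save:
        cv2.imwrite('pics/%s.png'%save,s['image'][:,:,::-1]); np.savez('pics/%s.npz'%save,**s)
    return s
def load(n): return dict(np.load('pics/%s.npz'%n))
def f(s): return 200/np.tan(np.radians(float(s['fovy']))/2)
def cloud(s):
    v,u=np.mgrid[0:400,0:640]; d=s['depth']; F=f(s)
    P=np.stack([(u-s['cx'])/F*d,(v-s['cy'])/F*d,d],-1)
    return (P-s['t'])@s['R']
def crop(n,x0,y0,x1,y1,k,save):
    im=cv2.imread('pics/%s.png'%n)[y0:y1,x0:x1]
    cv2.imwrite('pics/%s.png'%save,cv2.resize(im,None,fx=k,fy=k,interpolation=cv2.INTER_CUBIC))
def proj(s,X):
    c=s['R']@np.asarray(X)+s['t']; F=f(s); return c[0]/c[2]*F+s['cx'],c[1]/c[2]*F+s['cy']
E
python3 - <<'E'
from h import *
print(manip.sense())
for n in('scene','top','wrist'):
    s=snap(n,n+'0'); print(n,s['fovy'],s['cx'],s['cy'],(-s['R'].T@s['t']).round(3),s['R'].round(2).tolist())
E
```

```text
pics
{'t': 0.0, 'q': array([-1.34148019e+00,  5.28483771e-01,  1.43388978e+00, -2.65919918e-05,
        1.18138090e+00, -1.78464091e-01]), 'qd': array([-0.00097778, -0.00029285,  0.00012392,  0.00033777, -0.00150013,
        0.00019965]), 'tau': array([-6.96991674e-05, -4.42354739e+01, -1.78026295e+01, -1.22715810e-04,
        8.40824418e-03,  1.01403963e-06]), 'tcp_pos': array([ 0.24773564, -0.57303599,  0.23032677]), 'tool_rot': array([ 0.38891998,  0.59144498, -0.38787951,  0.59032497]), 'force': array([ 0.86328414,  0.25981589, -0.49226524]), 'ft_torque': array([-0.02012459,  0.00351075,  0.00544877]), 'finger_gap': 1.0007102141419695}
scene 51.530064383709814 318.73802410326766 193.4184396982626 [1.223 0.772 0.742] [[-0.72, 0.69, 0.02], [0.37, 0.41, -0.84], [-0.59, -0.59, -0.55]]
top 46.866437037892155 324.2627831736288 200.1565734663075 [0.248 0.082 1.573] [[-0.01, -1.0, -0.0], [-0.98, 0.01, -0.19], [0.19, -0.0, -0.98]]
wrist 70.6657104203462 320.7358357361335 200.3628956031085 [ 0.321 -0.542  0.374] [[0.4, -0.92, -0.0], [-0.87, -0.38, 0.31], [-0.28, -0.12, -0.95]]
```

View pics/scene0.png

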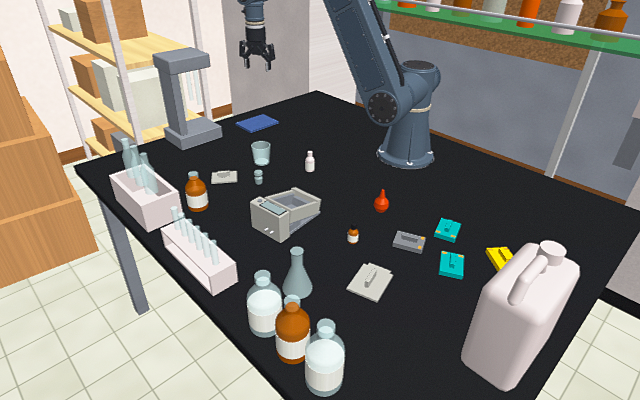

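View pics/top0.png

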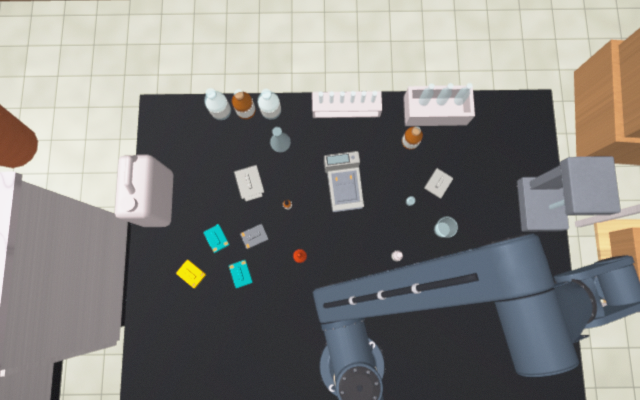

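View pics/wrist0.png

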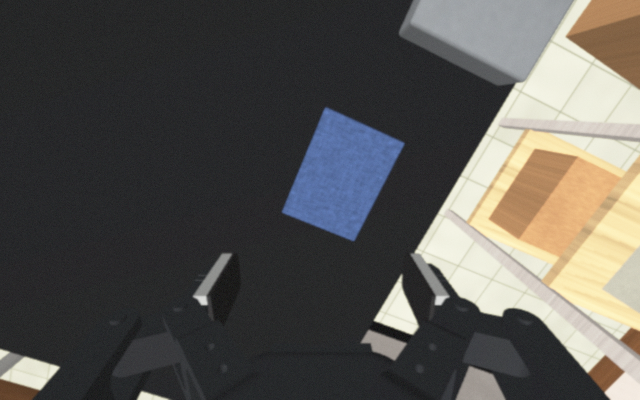

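Top view: pack candidates are grey (254,236), turquoise (216,238) and (241,273), yellow (191,273). Cover candidates are the panels at (249,183) and (438,183). By colour the grey one is the pack, and the larger panel with the lip is probably (249,183). I'll check that in a crop.

```bash
python3 - <<'E'
from h import *
crop('top0',180,150,380,300,4,'c1')
crop('scene0',220,170,480,310,3,'c2')
E
```

```text
(no output)
```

View pics/c1.png

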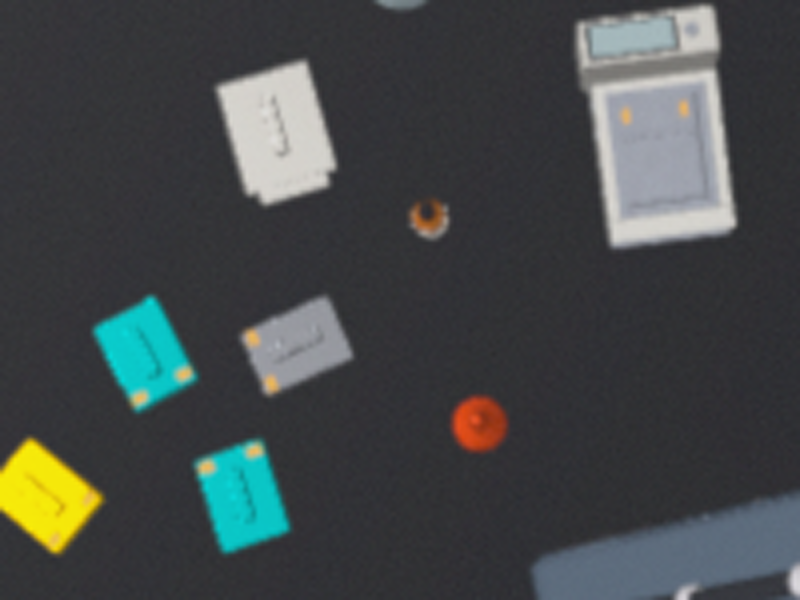

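View pics/c2.png

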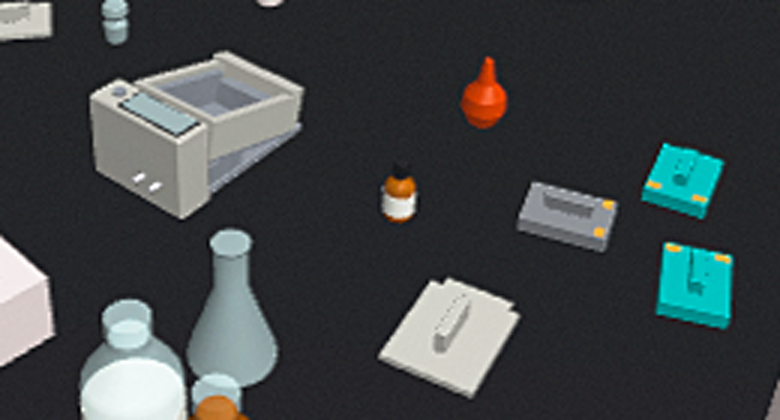

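The crop confirms it. The panel at top (249,183) has the lip at its near end, crop (297,190), and the grey block at (254,236) is the pack. Next I'll measure poses.

```bash
python3 - <<'E'
from h import *
s=load('top0'); P=cloud(s); im=s['image'].astype(int)
def rect(u0,v0,u1,v1,z0,z1,label):
    Q=P[v0:v1,u0:u1].reshape(-1,3); m=(Q[:,2]>z0)&(Q[:,2]<z1); Q=Q[m]
    r=cv2.minAreaRect((Q[:,:2]*1000).astype(np.float32)); print(label,m.sum(),r, 'zmed',np.median(Q[:,2]))
    return Q
Q=P[200:215,255:300].reshape(-1,3);print('bench z',np.median(Q[:,2]))
rect(235,220,272,252,.008,.05,'pack'); rect(235,220,272,252,.023,.05,'packrib')
rect(230,160,268,205,.003,.05,'cover');rect(230,160,268,205,.015,.05,'coverrib')
rect(315,145,370,215,.01,.2,'meter');rect(315,145,370,170,.08,.2,'head')
# meter face profile
for v in range(148,214,4): print(v,(P[v,345]*1000).round(0),(P[v,330]*1000).round(0),(P[v,358]*1000).round(0))
E
```

```text
bench z 0.0004943372258468051
pack 408 ((427.9530334472656, 318.64251708984375), (106.55955505371094, 94.5328369140625), 85.54204559326172) zmed 0.016224354137680794
packrib 58 ((412.94317626953125, 316.8888854980469), (52.10575866699219, 43.567771911621094), 5.596887588500977) zmed 0.028799566726968758
cover 730 ((614.0481567382812, 342.2462463378906), (159.9768829345703, 129.99868774414062), 0.6418142318725586) zmed 0.006070934245857234
coverrib 49 ((616.030517578125, 350.4938659667969), (69.22357940673828, 45.50806427001953), 73.04541015625) zmed 0.024213848898901404
meter 1840 ((607.43017578125, 18.280479431152344), (183.62744140625, 211.6011505126953), 87.55925750732422) zmed 0.05544007011195547
head 422 ((659.9388427734375, 17.40469741821289), (60.01897048950195, 115.78205871582031), 7.000964641571045) zmed 0.09046005930673437
148 [733.   3.   1.] [734.  56.  -1.] [732. -43.   4.]
152 [718.   3.   1.] [720.  56.  -3.] [693. -36.  84.]
156 [677.   8.  93.] [678.  58.  92.] [677. -35.  90.]
160 [664.   8.  91.] [664.  58.  94.] [663. -35.  92.]
164 [651.   8.  88.] [651.  58.  92.] [655. -36.  71.]
168 [652.   6.  31.] [645.  58.  61.] [638. -35.  82.]
172 [627.   8.  76.] [626.  58.  82.] [625. -35.  80.]
176 [624.   6.  31.] [614.  59.  74.] [614. -35.  69.]
180 [609.   7.  33.] [601.  59.  70.] [600. -35.  70.]
184 [595.   7.  33.] [589.  59.  63.] [587. -35.  66.]
188 [580.   8.  37.] [576.  59.  62.] [575. -35.  59.]
192 [569.   7.  25.] [569.  59.  29.] [562. -35.  55.]
196 [557.   7.  16.] [561.  58.  -4.] [549. -35.  51.]
200 [543.   7.  16.] [548.  59.  -5.] [537. -35.  43.]
204 [521.  10.  58.] [533.  59.  -3.] [521. -34.  55.]
208 [508.  10.  57.] [517.  59.   5.] [515. -37.   9.]
212 [503.   8.   1.] [505.  59.  -4.] [504. -38.  -6.]
```

```bash
cat >> h.py <<'E'
def Rt(yaw,pitch=0,theta=0):
    "tool matrix: fingers along -normal of a plane with heading yaw(deg), sloped up by pitch deg; tool y = uphill*SG"
    c=Ro.from_euler('ZY',[yaw,-pitch],degrees=True).as_matrix() # cols: uphill x, y, normal
    X=-c[:,2]; Y=c[:,0]*SG; return np.stack([X,Y,np.cross(X,Y)],1)
SG=1
def cur():
    s=manip.sense(); return np.array(s['tcp_pos']),Ro.from_quat(s['tool_rot']).as_matrix(),s
def delta(p1,R1,p0=None,R0=None):
    if p0 is None: p0,R0,_=cur()
    p1=np.asarray(p1)
    t=R0.T@(p1-p0)*1000; r=np.degrees(Ro.from_matrix(R0.T@R1).as_rotvec()); return t.round(1),r.round(2)
E
python3 - <<'E'
from h import *
p,R,s=cur(); print(p,R.round(3),s['q'])
w=load('wrist0'); c=-w['R'].T@w['t']; print('cam in tool',R.T@(c-p)*1000)
print(R.T@w['R'].T)
for yaw in(0,7): print(delta([.5,.02,.25],Rt(yaw)))
E
```

```text
[ 0.24778505 -0.57319962  0.2305262 ] [[-0.     0.918  0.397]
 [ 0.002  0.397 -0.918]
 [-1.     0.    -0.002]] [-1.34146662e+00  5.28310669e-01  1.43359711e+00 -1.71997169e-05
  1.18137053e+00 -1.78472069e-01]
cam in tool [-143.22129871   80.03232898    0.4320855 ]
[[-3.97462275e-04 -3.09496328e-01  9.50900555e-01]
 [-3.68127552e-04 -9.50900520e-01 -3.09496470e-01]
 [ 9.99999853e-01 -4.73065865e-04  2.64012959e-04]]
(array([ -18.6,  466.8, -444.6]), array([23.37, -0.1 ,  0.  ]))
(array([ -18.6,  466.8, -444.6]), array([16.37, -0.1 , -0.  ]))
```

Emit:
move_arm(deltas=[85,-5,38.7,-27.1,0,0,0,85,-5,38.7,-27.1,0,0,0,85,-5,38.7,-27.1,0,0,0,85,-5,38.7,-27.1,0,0,0,85,-5,38.7,-27.1,0,0,0,85,-5,38.7,-27.1,0,0,0,85,-5,38.7,-27.1,0,0,0,85,-5,38.7,-27.1,0,0,0,85,-5,38.7,-27.1,0,0,0,85,-5,38.7,-27.1,0,0,0], force=60)

```text
t: 1.15
tcp_pos: [0.4963, -0.1696, 0.2814]
tool_rot: [0.388, 0.591, -0.388, 0.591]
force: [0.2, -0.5, -0.1]
finger_gap: 0.996
```

Emit:
move_arm(deltas=[85,-5,38.7,-27.1,0,0,0,85,-5,38.7,-27.1,0,0,0,85,-5,38.7,-27.1,0,0,0,85,-5,38.7,-27.1,0,0,0,85,-5,38.7,-27.1,0,0,0,85,0,0,0,8,0,0,85,0,0,0,8,0,0,85,0,0,0,0,0,0,85,0,0,0,0,0,0])

```text
t: 2.05
tcp_pos: [0.6193, 0.0296, 0.306]
tool_rot: [0.466, 0.532, -0.466, 0.532]
force: [1.3, -0.0, 0.7]
finger_gap: 0.996
```

```bash
python3 - <<'E'
from h import *
s=snap('wrist','w1'); p,R,st=cur(); print(p,R.round(3).tolist(),st['q'].round(2),st['t'])
E
```

```text
[0.61930187 0.02945657 0.30604678] [[-0.001, 0.991, 0.13], [0.0, 0.13, -0.991], [-1.0, -0.001, -0.0]] [-0.13  0.45  1.35  0.    1.34  1.31] 2.1
```

View pics/w1.png

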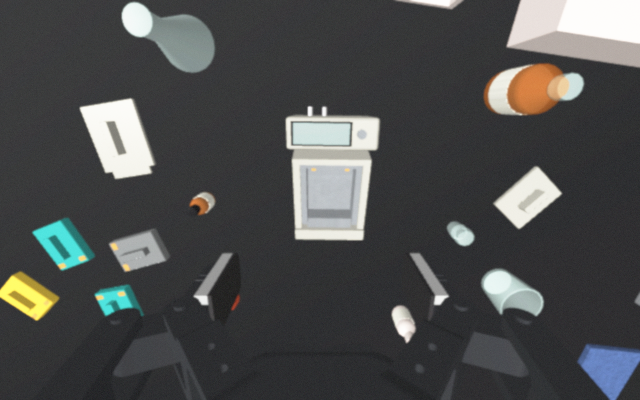

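```bash
python3 - <<'E'
from h import *
crop('w1',270,95,400,250,5,'c3')
crop('w1',70,80,220,290,4,'c4')
im=cv2.imread('pics/c4.png');im=cv2.resize(im,(428,600));cv2.imwrite('pics/c4.png',im)
im=cv2.imread('pics/c3.png');print(im.shape);cv2.imwrite('pics/c3.png',cv2.resize(im,None,fx=.75,fy=.75))
E
```

```text
(775, 650, 3)
```

View pics/c3.png

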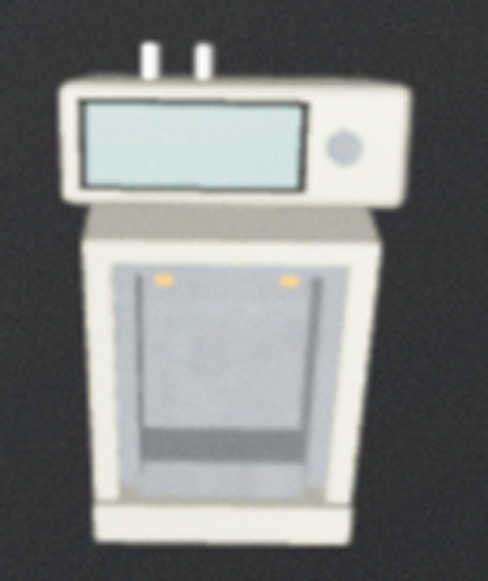

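View pics/c4.png

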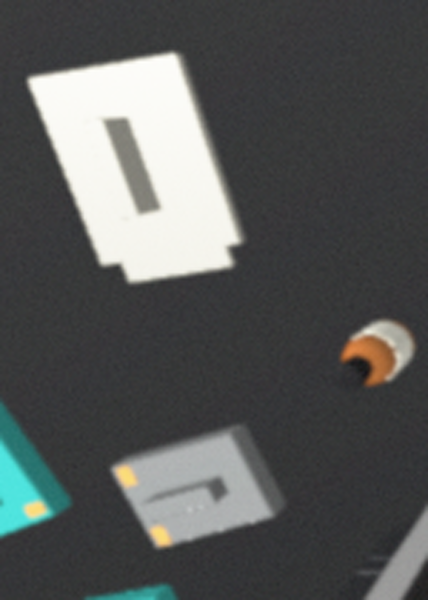

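c3 shows the bay from above. The top-wall inner corners are at crop (112,264) and (349,266), and the ledge edge runs from about (119,501) to (326,505). c4 shows the cover with its lip, and the pack. I'll fit the pose and overlay it.

```bash
cat >> h.py <<'E'
from scipy.optimize import least_squares
def bayT(b):  # x,y,yaw(deg)
    return Ro.from_euler('ZY',[b[2],-15],degrees=True).as_matrix(), np.array([b[0],b[1],.057])
def flatT(b): return Ro.from_euler('Z',b[2],degrees=True).as_matrix(), np.array([b[0],b[1],0])
def fit(views,T,b0):
    "views: list of (snap,[(local mm, pixel)])"
    def res(b):
        R,t=T(b); o=[]
        for s,pts in views:
            for X,u in pts: o+=list(np.array(proj(s,R@(np.array(X)/1000)+t))-u)
        return o
    r=least_squares(res,b0,x_scale=[.01,.01,1]); print('pose',r.x.round(4),'res',np.round(r.fun,1)); return r.x
def overlay(name,T,b,loops,box,k,save):
    s=load(name); im=cv2.imread('pics/%s.png'%name); x0,y0,x1,y1=box
    im=cv2.resize(im[y0:y1,x0:x1],None,fx=k,fy=k,interpolation=cv2.INTER_CUBIC); R,t=T(b)
    for L in loops:
        q=np.array([proj(s,R@(np.array(X)/1000)+t) for X in L]); q=((q-[x0,y0]+.5)*k-.5)
        cv2.polylines(im,[np.round(q*8).astype(np.int32)],True,(0,0,255),1,cv2.LINE_AA,3)
    cv2.imwrite('pics/%s.png'%save,im)
def rc(x0,x1,y0,y1,z): return [(x0,y0,z),(x1,y0,z),(x1,y1,z),(x0,y1,z)]
BAY=[rc(-48,58,-42.5,42.5,6),rc(-40,50,-34,34,0),rc(-40,50,-34,34,-33),[(-48,42.5,12),(-48,-42.5,12),(-48,-42.5,7),(-48,42.5,7)]]
COV=[rc(-44,56,-40,40,6),rc(-56,-44,-30,30,4),rc(-20,30,-5,5,26)]
PAC=[rc(-40,40,-29,29,16),rc(-40,40,-29,29,0),rc(-22,22,-6,6,30)]
E
python3 - <<'E'
from h import *
s=load('w1')
def px(u,v,k,x0,y0): return np.array([(u+.5)/k+x0-.5,(v+.5)/k+y0-.5])
a=lambda u,v:px(u,v,3.75,270,95)
b=fit([(s,[((58,42.5,6),a(112,264)),((58,-42.5,6),a(349,266)),((-48,42.5,12),a(119,501)),((-48,-42.5,12),a(326,505))])],bayT,[.58,.02,7])
overlay('w1',bayT,b,BAY,(270,120,400,250),4.5,'o1')
k=428/150
a=lambda u,v:px(u,v,k,70,80)
c=fit([(s,[((56,40,6),a(29,78)),((56,-40,6),a(178,54)),((-44,40,6),a(100,264)),((-44,-40,6),a(240,243)),((-56,30,4),a(129,283)),((-56,-30,4),a(232,266))])],flatT,[.61,.345,18])
overlay('w1',flatT,c,COV,(70,80,220,190),4.5,'o2')
p=fit([(s,[((-40,29,16),a(156,548)),((-40,-29,16),a(110,467)),((40,-29,16),a(236,430)),((40,29,16),a(275,513))])],flatT,[.43,.32,120-180])
overlay('w1',flatT,p,PAC,(90,210,190,290),5,'o3')
E
```

```text
pose [0.5762 0.0103 6.7543] res [-0.3 -0.9  0.4 -0.6 -0.4  1.1  0.4  0.7]
pose [ 0.6109  0.342  15.6908] res [ 0.3 -0.  -0.4  0.3  0.6 -0.1 -0.2  0.3  0.1 -0.6 -0.3  0.1]
pose [  0.4239   0.3202 -94.5929] res [-10.4 -38.5   6.1  19.7   8.6  41.   -3.8 -17.2]
```

View pics/o1.png

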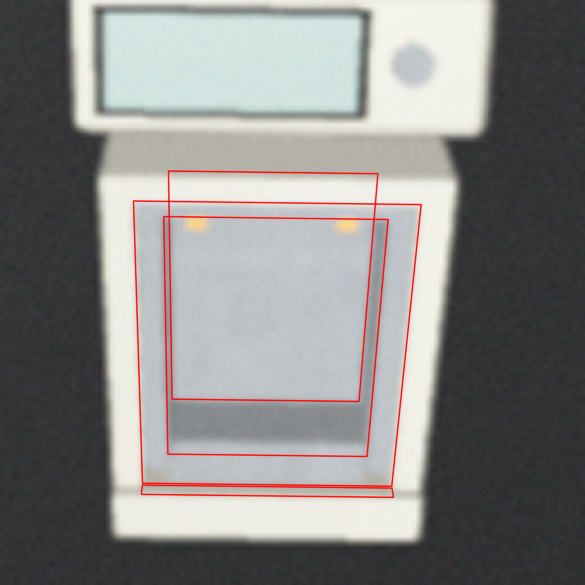

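View pics/o2.png

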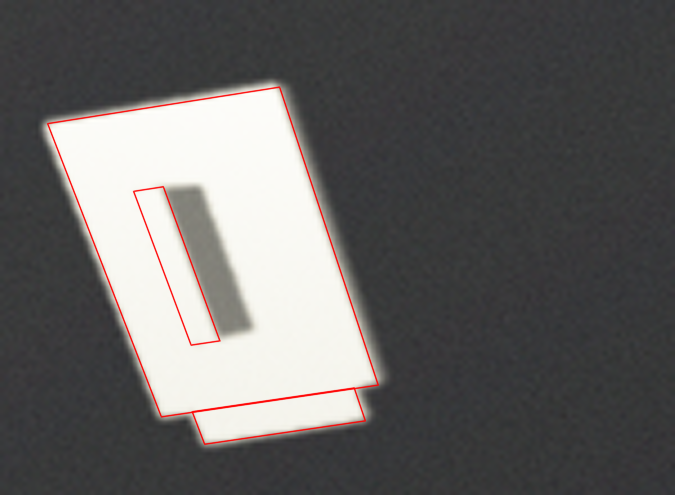

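View pics/o3.png

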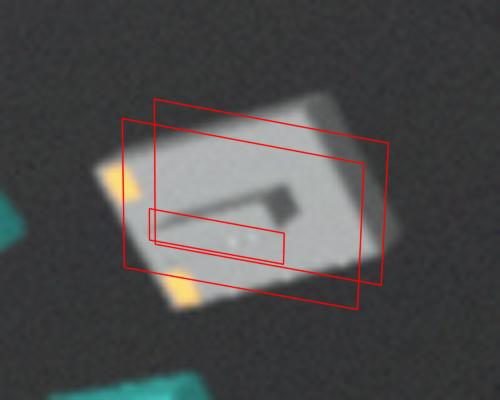

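```bash
python3 - <<'E'
from h import *
s=load('w1')
def a(u,v): return np.array([(u+.5)/5+90-.5,(v+.5)/5+210-.5])
p=fit([(s,[((-40,29,16),a(95,170)),((-40,-29,16),a(175,310)),((40,-29,16),a(375,257)),((40,29,16),a(308,108))])],flatT,[.43,.32,-60])
overlay('w1',flatT,p,PAC,(90,210,190,290),5,'o3')
# view pose: above pack yaw 120
print(delta([p[0],p[1],.15],Rt(p[2]+180)))
E
```

```text
pose [  0.4249   0.3214 -66.765 ] res [-0.7 -0.4 -0.3  0.2  1.3 -0.1 -0.3  0.3]
(array([ 156.2, -154.6, -314.8]), array([-1.0575e+02, -4.0000e-02,  2.0000e-02]))
```

View pics/o3.png

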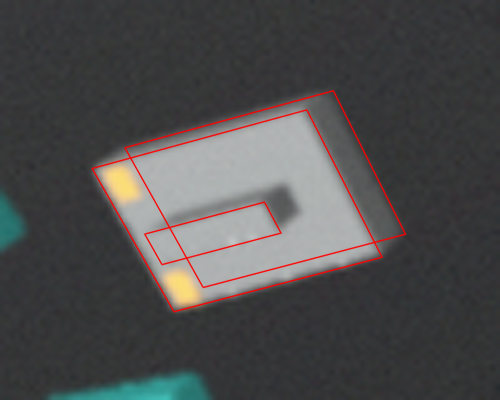

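Emit:
move_arm(deltas=[85,0,-17.2,-35,0,0,0,85,0,-17.2,-35,0,0,0,85,0,-17.2,-35,0,0,0,85,0,-17.2,-35,0,0,0,85,0,-17.2,-35,0,0,0,85,0,-17.2,-35,0,0,0,85,0,-17.2,-35,0,0,0,85,0,-17.2,-35,0,0,0,85,0,-17.2,-35,0,0,0,60,12,0,0,-8.2,0,0])

```text
t: 3.1
tcp_pos: [0.4238, 0.3256, 0.2959]
tool_rot: [0.427, 0.565, -0.424, 0.565]
force: [0.3, -0.5, -0.0]
finger_gap: 0.852
```

Emit:
move_arm(deltas=[50,12,0,0,-8.2,0,0,50,12,0,0,-8.2,0,0,50,12,0,0,-8.2,0,0,50,12,0,0,-8.2,0,0,50,12,0,0,-8.2,0,0,50,12,0,0,-8.2,0,0,50,12,0,0,-8.2,0,0,50,12,0,0,-8.2,0,0,50,12,0,0,-8.2,0,0,50,12,0,0,-8.2,0,0])

```text
t: 4.1
tcp_pos: [0.426, 0.3218, 0.1741]
tool_rot: [-0.049, 0.705, 0.049, 0.706]
force: [0.2, -0.2, 0.2]
finger_gap: 0.585
```

Emit:
move_arm(deltas=[50,12,0,0,-8.2,0,0,50,12,0,0,-7.5,0,0,50,0,0,0,0,0,0,50,0,0,0,0,0,0])

```text
t: 4.5
tcp_pos: [0.426, 0.322, 0.1505]
tool_rot: [-0.142, 0.693, 0.142, 0.693]
force: [0.4, 0.3, -0.4]
finger_gap: 0.586
```

```bash
python3 - <<'E'
from h import *
s=snap('wrist','w2'); p,R,st=cur(); print(p,st['q'].round(2),st['t'],st['force'])
b=[.4249,.3214,-66.765]
print(delta([b[0],b[1],.15],Rt(b[2]+180)))
overlay('w2',flatT,b,PAC,(160,50,480,290),2.5,'o4')
E
```

```text
[0.42616017 0.32218408 0.15081814] [0.44 0.52 1.74 0.   0.88 0.03] 4.55 [ 0.5483035  -0.09947043  0.1265213 ]
(array([ 0.8, -0.2, -1.5]), array([-0.09,  0.05, -0.  ]))
```

View pics/o4.png

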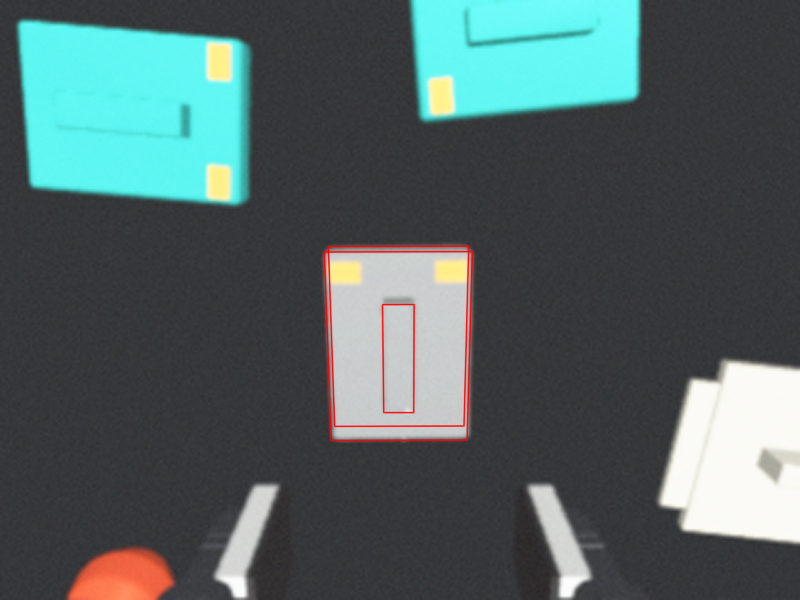

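Overlay o4 fits the pack to within about 1 mm: rib at crop (398,358), turquoise packs farther up. Descending.

Emit:
move_arm(deltas=[30,30,0,-1.5,0,0,0,30,30,0,0,0,0,0,30,30,0,0,0,0,0,30,25,0,0,0,0,0,30,12,0,0,0,0,0,30,5.5,0,0,0,0,0,30,0,0,0,0,0,0])

```text
t: 5.25
tcp_pos: [0.4247, 0.3218, 0.018]
tool_rot: [-0.142, 0.692, 0.142, 0.693]
force: [-0.5, 0.0, 0.4]
finger_gap: 0.35
```

Emit:
move_arm(deltas=[0,0,0,0,0,0,0,0,0,0,0,0,0,0,0,0,0,0,0,0,0,0,0,0,0,0,0,0,0,0,0,0,0,0,0], force=70)

```text
t: 5.75
tcp_pos: [0.4251, 0.322, 0.0192]
tool_rot: [-0.142, 0.692, 0.143, 0.693]
force: [0.1, -0.7, 7.4]
finger_gap: 0.117
```

Emit:
move_arm(deltas=[0,-10,0,0,0,0,0,0,-30,0,0,0,0,0,0,-40,0,0,0,0,0,0,-40,0,0,0,0,0,0,-40,0,0,0,0,0,0,-20,0,0,0,0,0,0,0,0,0,0,0,0])

```text
t: 6.45
tcp_pos: [0.426, 0.3226, 0.2015]
tool_rot: [-0.142, 0.69, 0.143, 0.695]
force: [0.3, 0.6, -1.6]
finger_gap: 0.116
```

```bash
python3 - <<'E'
from h import *
s=snap('wrist','w3'); p,R,st=cur(); print(p,st['t'],st['force'],st['finger_gap'])
crop('w3',160,50,480,290,2.5,'c5')
b=[.5762,.0103,6.75]; RB,tB=bayT(b)
# well floor centre, pack centre x=5; TCP 18mm above pack underside
for z in (60,):
    tgt=RB@np.array([5,0,-33+18+z])/1000+tB; print(tgt, delta(tgt,Rt(b[2],15)))
E
```

```text
[0.42467262 0.32189378 0.19932127] 6.5 [-0.40144458  0.83114144 -2.22865923] 0.11471461526050748
[0.56943003 0.00949872 0.10176076] (array([  97.5, -344.2,    9.2]), array([105.84, -13.8 ,  10.21]))
```

View pics/c5.png

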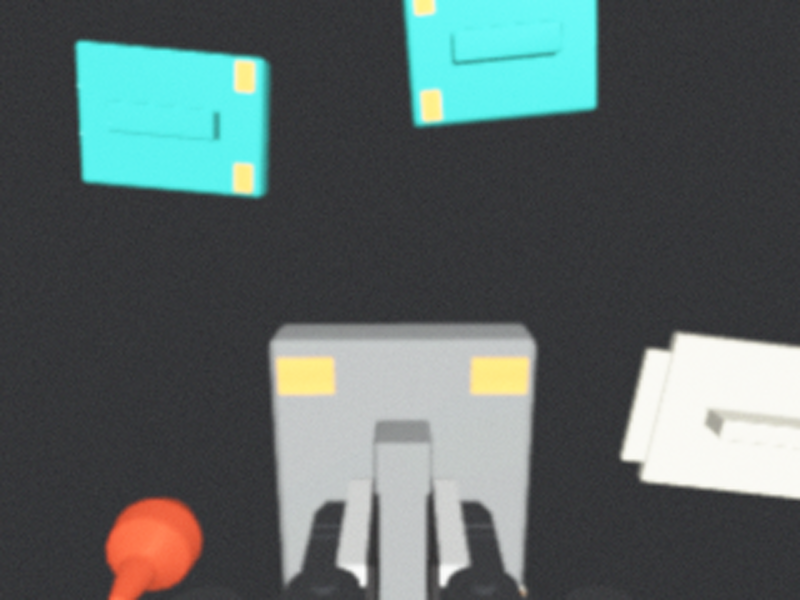

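Emit:
move_arm(deltas=[0,0,-20,0.5,0,0,0,0,0,-40,1.2,0,0,0,0,0,-45,1.2,0,0,0,0,0,-45,1.2,0,0,0,0,0,-45,1.2,0,0,0,0,0,-45,1.2,0,0,0,0,0,-45,1.2,0,0,0,0,0,-39,1,4,-0.53,0.39,0,0,-20,0.5,8.14,-1.06,0.79,0,0,0,0,8.14,-1.06,0.79])

```text
t: 7.5
tcp_pos: [0.5677, 0.0055, 0.1952]
tool_rot: [0.0, 0.694, 0.03, 0.719]
force: [0.2, 0.0, -1.2]
finger_gap: 0.113
```

Emit:
move_arm(deltas=[0,0,0,0,8.14,-1.06,0.79,0,0,0,0,8.14,-1.06,0.79,0,0,0,0,8.14,-1.06,0.79,0,0,0,0,8.14,-1.06,0.79,0,0,0,0,8.14,-1.06,0.79,0,0,0,0,8.14,-1.06,0.79,0,0,0,0,8.14,-1.06,0.79,0,0,0,0,8.14,-1.06,0.79,0,0,0,0,8.14,-1.06,0.79,0,0,0,0,8.14,-1.06,0.79])

```text
t: 8.5
tcp_pos: [0.5653, 0.0089, 0.1951]
tool_rot: [0.514, 0.483, -0.383, 0.597]
force: [0.2, 0.2, -1.1]
finger_gap: 0.114
```

Emit:
move_arm(deltas=[0,0,0,0,4,-0.53,0.4,0,0,0,0,0,0,0,0,0,0,0,0,0,0])

```text
t: 8.8
tcp_pos: [0.5662, 0.0089, 0.1961]
tool_rot: [0.532, 0.466, -0.397, 0.585]
force: [-0.3, -1.3, -1.5]
finger_gap: 0.113
```

```bash
python3 - <<'E'
from h import *
s=snap('wrist','w4'); p,R,st=cur(); print(p,st['t'],st['force'],st['finger_gap'],st['q'].round(2))
b=[.5762,.0103,6.75]; RB,tB=bayT(b)
for z in (60,15):
    tgt=RB@np.array([5,0,-33+18+z])/1000+tB; print(tgt, delta(tgt,Rt(b[2],15)))
overlay('w4',bayT,b,BAY,(160,50,480,290),2.5,'o5')
E
```

```text
[0.56664803 0.00881643 0.19647053] 8.85 [ 0.84515198  0.23369862 -2.4972089 ] 0.11658412259847359 [-0.23  0.42  1.81  0.14  0.68  1.12]
[0.56943003 0.00949872 0.10176076] (array([ 92.3, -21.3,  -0.3]), array([ 0.22, -0.06,  0.31]))
[0.58099615 0.01086766 0.0582941 ] (array([137.3, -21. ,  -0.3]), array([ 0.22, -0.06,  0.31]))
```

View pics/o5.png

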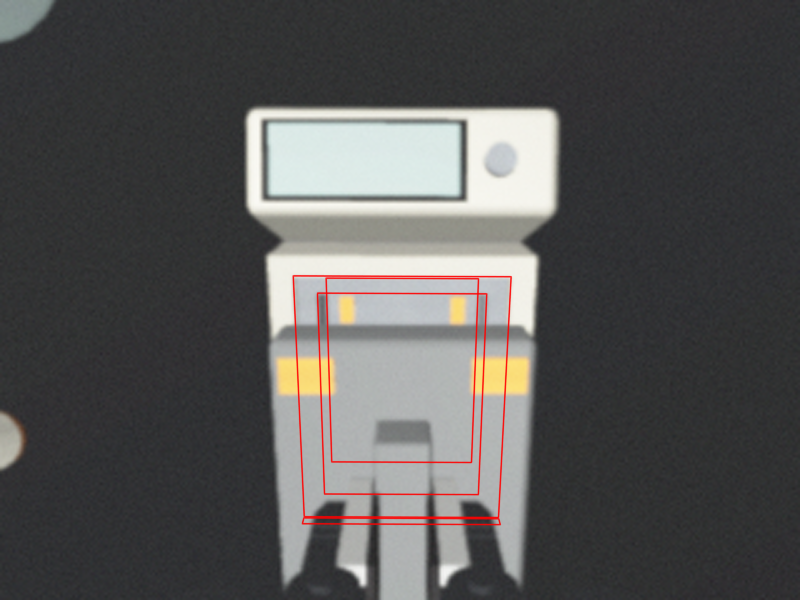

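Emit:
move_arm(deltas=[0,10,-11,-0.3,0,0,0,0,25,-10,0,0,0,0,0,30,0,0,0,0,0,0,25,0,0,0,0,0,0,15,0,0,0,0,0,0,12,0,0,0,0,0,0,0,0,0,0,0,0])

```text
t: 9.55
tcp_pos: [0.5765, 0.0101, 0.0775]
tool_rot: [0.533, 0.465, -0.397, 0.585]
force: [0.0, -0.1, -1.1]
finger_gap: 0.116
```

```bash
python3 - <<'E'
from h import *
s=snap('wrist','w5'); p,R,st=cur(); print(p,st['t'],st['force'])
b=[.5762,.0103,6.75]; RB,tB=bayT(b)
print(RB.T@(p-tB)*1000)
overlay('w5',bayT,b,BAY,(160,50,480,290),2.5,'o6')
E
```

```text
[0.57670304 0.01006657 0.07849436] 9.6 [ 0.11665824  0.04282036 -1.46601355]
[ 6.01917695 -0.29093763 20.63976415]
```

View pics/o6.png

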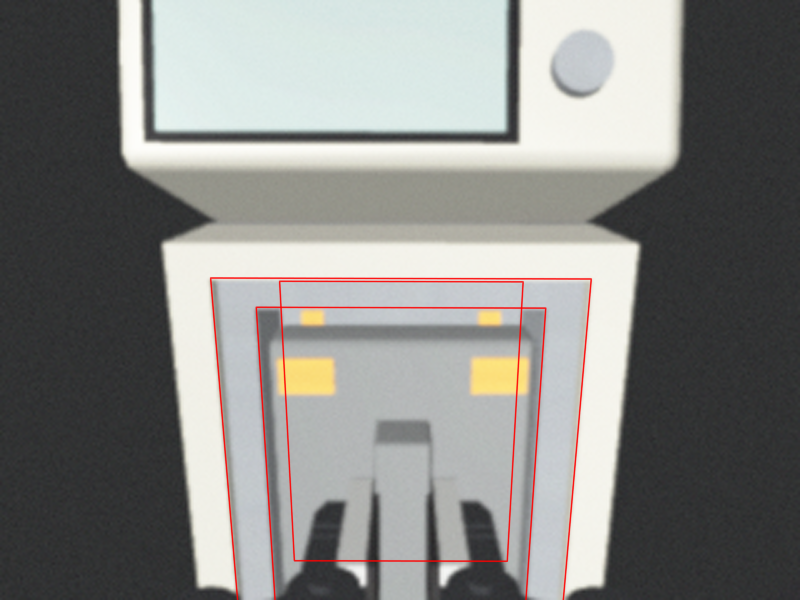

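o6 shows the pack centred between the rims at crop (258–545), and the bay overlay agrees within about 1 mm. Lowering into the well.

Emit:
move_arm(deltas=[0,10,-1.5,0,0,0,0,0,10,0,0,0,0,0,0,7,0,0,0,0,0,0,3,0,0,0,0,0,0,1.5,0,0,0,0,0,0,0,0,0,0,0,0])

```text
t: 10.2
tcp_pos: [0.5835, 0.0109, 0.0482]
tool_rot: [0.533, 0.464, -0.397, 0.585]
force: [0.4, -0.0, -1.4]
finger_gap: 0.114
```

Emit:
move_arm(deltas=[0,1,0,0,0,0,0,0,1,0,0,0,0,0,0,0,0,0,0,0,0])

```text
t: 10.5
tcp_pos: [0.5841, 0.0109, 0.0469]
tool_rot: [0.533, 0.464, -0.397, 0.586]
force: [-1.2, 0.6, 1.1]
finger_gap: 0.115
```

```bash
python3 - <<'E'
from h import *
p,R,st=cur(); print(p,st['t'],st['force'])
b=[.5755,.0103,6.75]; RB,tB=bayT(b)
print(RB.T@(p-tB)*1000)
E
```

```text
[0.58406882 0.01089341 0.04688135] 10.5 [-1.15551893  0.59505389  1.05419231]
[  5.66794412  -0.41785496 -11.99431795]
```

Emit:
move_arm(deltas=[0,1,0,0,0,0,0,0,1,0,0,0,0,0,0,0,0,0,0,0,0])

```text
t: 10.8
tcp_pos: [0.584, 0.0109, 0.0465]
tool_rot: [0.533, 0.464, -0.396, 0.586]
force: [-7.1, -1.3, 15.5]
finger_gap: 0.115
```

```bash
python3 - <<'E'
from h import *
s=snap('wrist','w6')
p,R,st=cur(); print(p,st['t'],st['force'])
b=[.5755,.0103,6.75]; RB,tB=bayT(b)
print(RB.T@(p-tB)*1000, RB.T@st['force'])
overlay('w6',bayT,b,BAY,(160,50,480,290),2.5,'o7')
E
```

```text
[0.58402764 0.01090779 0.04652646] 10.85 [-7.81121831 -1.25483239 15.34915789]
[  5.53822399  -0.398744   -12.32696882] [-3.66256836 -0.3280242  16.87199978]
```

View pics/o7.png

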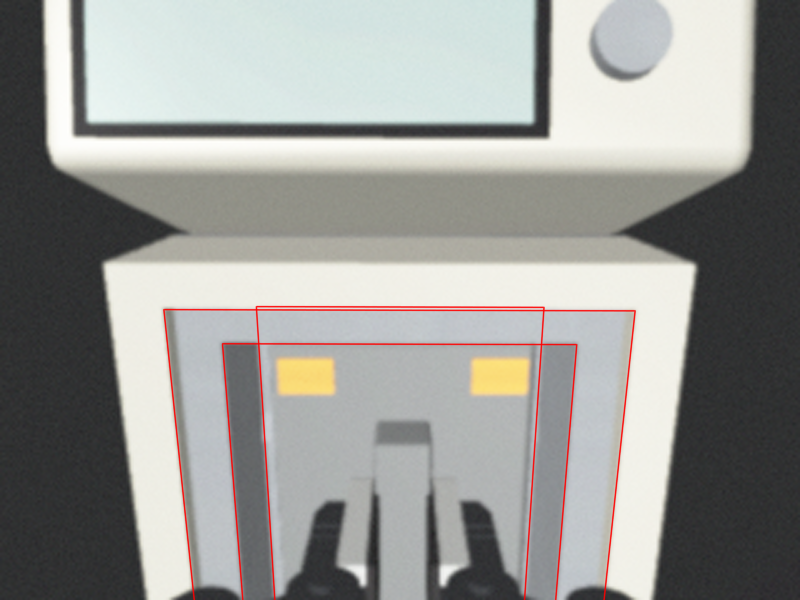

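Emit:
move_arm(deltas=[0,-1,0,0,0,0,0,26,0,0,0,0,0,0,26,0,0,0,0,0,0,26,0,0,0,0,0,0,26,-6,0,0,0,0,0,26,-20,0,0,0,0,0,26,-40,0,0,0,0,0,26,-50,0,0,0,0,0,26,-40,0,0,0,0,0,26,0,0,0,0,0,0])

```text
t: 11.85
tcp_pos: [0.5465, 0.0057, 0.2018]
tool_rot: [0.534, 0.461, -0.395, 0.589]
force: [0.2, 0.2, -0.1]
finger_gap: 0.308
```

```bash
python3 - <<'E'
from h import *
s=snap('wrist','w7')
p,R,st=cur(); print(p,st['t'],st['force'])
b=[.5755,.0103,6.75]
overlay('w7',bayT,b,BAY,(200,60,440,240),3.3,'o8')
L=[[(x+5,y,z-33) for x,y,z in l] for l in PAC]
overlay('w7',bayT,b,L,(200,60,440,240),3.3,'o9')
crop('w7',240,100,400,240,4,'c6')
E
```

```text
[0.54569311 0.00591478 0.19942475] 11.9 [ 0.13660756 -0.10538168 -0.61330922]
```

View pics/o8.png

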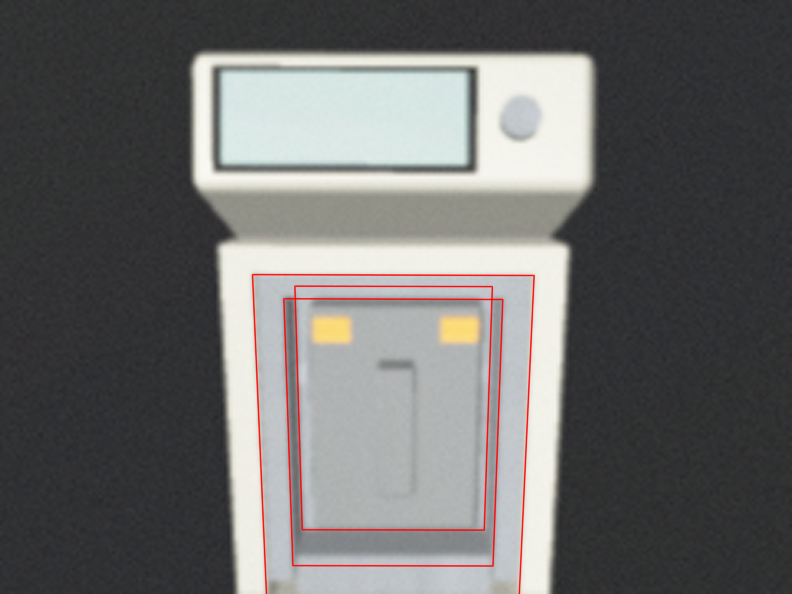

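View pics/o9.png

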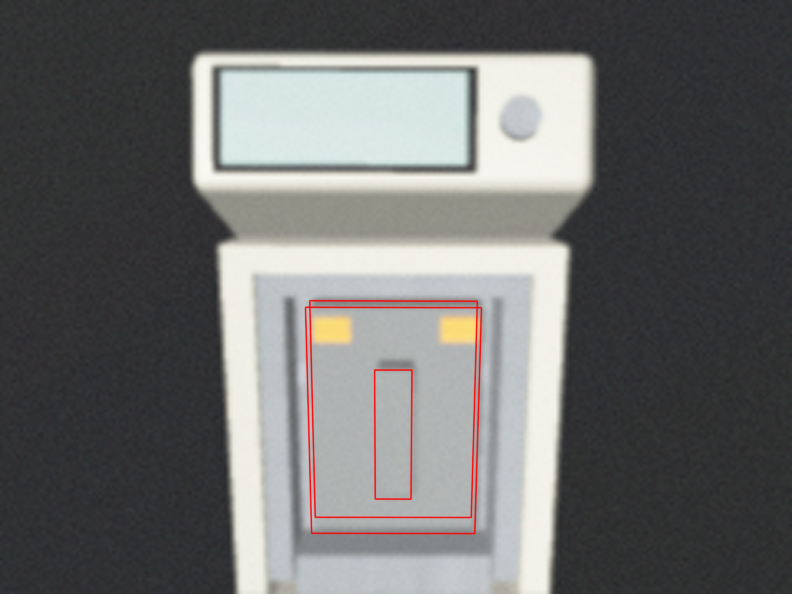

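o8/o9 show the pack flat in the well, centred, with its rib up (crop 395,430). Next is the cover.

```bash
python3 - <<'E'
from h import *
c=[.6109,.342,15.69]; R,t=flatT(c); g=R@[.005,0,.0]+t
p0,R0,_=cur()
for z in (.2,.15): print(delta(g+[0,0,z],Rt(c[2])))
# intermediate: rotate in place first
R1=Rt(c[2]); print('after rot',R1.T@(g+[0,0,.2]-p0)*1000)
E
```

```text
(array([  27.3,  106.6, -326.6]), array([ -8.72,   1.34, -15.14]))
(array([  75.6,   93.5, -326.7]), array([ -8.72,   1.34, -15.14]))
after rot [  -0.5752492   158.66554869 -305.92827599]
```

Emit:
move_arm(deltas=[40,0,0,0,-2.9,0.45,-5.05,40,0,0,0,-2.9,0.45,-5.05,40,0,0,0,-2.9,0.45,-5.05,40,0,19.8,-38.2,0,0,0,40,0,19.8,-38.2,0,0,0,40,0,19.8,-38.2,0,0,0,40,0,19.8,-38.2,0,0,0,40,0,19.8,-38.2,0,0,0,40,5,19.8,-38.2,0,0,0,40,10,19.8,-38.2,0,0,0])

```text
t: 12.9
tcp_pos: [0.6056, 0.3031, 0.1797]
tool_rot: [0.426, 0.566, -0.428, 0.561]
force: [0.0, -0.5, 0.2]
finger_gap: 0.466
```

Emit:
move_arm(deltas=[40,20,19.8,-38.2,0,0,0,40,15,0,0,0,0,0,40,0,0,0,0,0,0,40,0,0,0,0,0,0])

```text
t: 13.3
tcp_pos: [0.6132, 0.3422, 0.1445]
tool_rot: [0.425, 0.566, -0.429, 0.561]
force: [-0.1, 0.4, 0.7]
finger_gap: 0.464
```

```bash
python3 - <<'E'
from h import *
s=snap('wrist','w8'); p,R,st=cur(); print(p,st['t'])
c=[.6109,.342,15.69]; R,t=flatT(c); g=R@[.005,0,.0]+t
print(delta(g+[0,0,.15],Rt(c[2])))
overlay('w8',flatT,c,COV,(160,50,480,290),2.5,'o10')
E
```

```text
[0.61401574 0.34202622 0.14584606] 13.35
(array([-4.2,  2. , -0.8]), array([-0.08, -0.18,  0.42]))
```

View pics/o10.png

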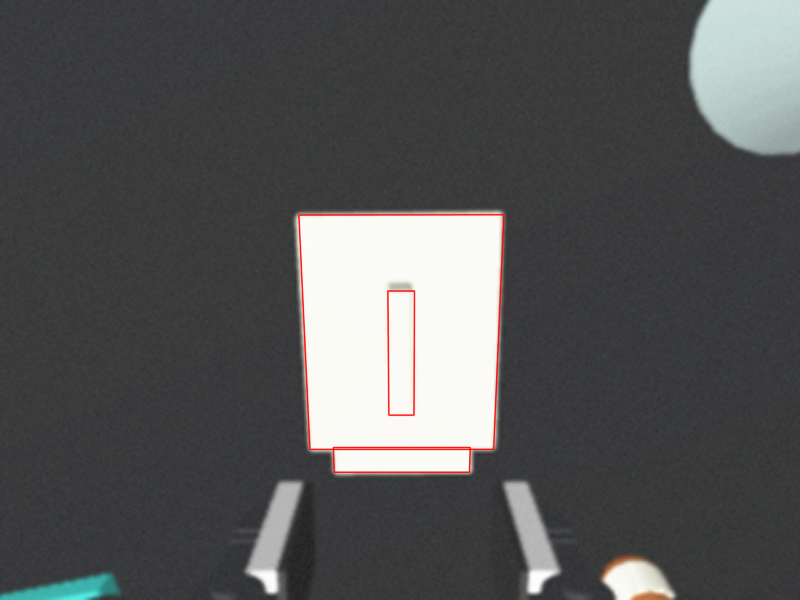

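Overlay o10 matches the cover within 1 mm: lip at crop (402,460), rib at (401,353). Gripping.

Emit:
move_arm(deltas=[30,30,2,-0.8,0,0,0.4,30,35,0,0,0,0,0,30,35,0,0,0,0,0,30,22,0,0,0,0,0,30,10,0,0,0,0,0,30,4.2,0,0,0,0,0,30,0,0,0,0,0,0])

```text
t: 14.05
tcp_pos: [0.6166, 0.3447, 0.0112]
tool_rot: [0.429, 0.564, -0.426, 0.563]
force: [0.1, 0.7, 0.3]
finger_gap: 0.355
```

Emit:
move_arm(deltas=[0,0,0,0,0,0,0,0,0,0,0,0,0,0,0,0,0,0,0,0,0,0,0,0,0,0,0,0,0,0,0,0,0,0,0], force=90)

```text
t: 14.55
tcp_pos: [0.6171, 0.3456, 0.0124]
tool_rot: [0.429, 0.564, -0.425, 0.564]
force: [-0.5, -1.2, 6.9]
finger_gap: 0.089
```

Emit:
move_arm(deltas=[0,-10,0,0,0,0,0,0,-30,0,0,0,0,0,0,-40,0,0,0,0,0,0,-45,0,0,0,0,0,0,-45,0,0,0,0,0,0,-20,0,0,0,0,0,0,0,0,0,0,0,0])

```text
t: 15.25
tcp_pos: [0.6178, 0.3455, 0.2055]
tool_rot: [0.431, 0.563, -0.423, 0.565]
force: [-0.2, 0.1, -1.8]
finger_gap: 0.087
```

```bash
python3 - <<'E'
from h import *
s=snap('wrist','w9'); p,R,st=cur(); print(p,st['t'],st['force'],st['finger_gap'])
crop('w9',160,150,480,390,2.5,'c7')
E
```

```text
[0.61606788 0.34480668 0.20221581] 15.3 [-0.54304418  0.07678371 -2.9797962 ] 0.0830157681704734
```

View pics/c7.png

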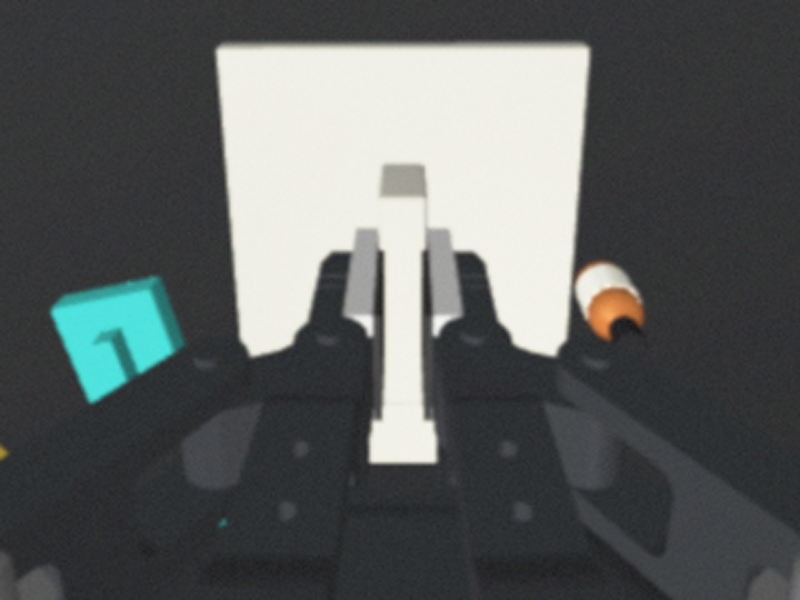

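```bash
cat > held.py <<'E'
from h import *
# cover in tool: params h(mm), ax (cover x at TCP), ay, pitch deg, yaw deg
def held_T(a):
    B=np.array([[0,0,-1.],[1,0,0],[0,-1,0]])  # cover->tool axes
    Rr=B@Ro.from_euler('yz',[-a[3],a[4]],degrees=True).as_matrix()
    return Rr, np.array([a[0],0,0])/1000+Rr@np.array([-a[1],-a[2],0])/1000
E
python3 - <<'E'
from held import *
s=load('w9'); w=load('wrist0')
p0=np.array([0.24773564,-0.57303599,0.23032677]);
# fixed extrinsic from nominal
Rc=np.array([[0,-.3095,.9509],[0,-.9509,-.3095],[1,0,0]]); tc=np.array([-.1432,.0800,.0004])
def pr(X):
    c=Rc.T@(X-tc); F=f(s); return np.array([c[0]/c[2]*F+s['cx'],c[1]/c[2]*F+s['cy']])
def a_(u,v): return np.array([(u+.5)/2.5+160-.5,(v+.5)/2.5+150-.5])
pts=[((56,40,6),(217,47)),((56,-40,6),(590,47)),((30,5,26),(379,197)),((30,-5,26),(427,197)),((30,5,6),(383,165)),((30,-5,6),(425,165))]
def res(a,full=0):
    R,t=held_T(a); o=[]
    for X,u in pts: o+=list(pr(R@(np.array(X)/1000)+t)-a_(*u))
    o.append(pr(R@np.array([-.056,0,.004])+t)[1]-a_(400,462)[1])
    o.append(pr(R@np.array([-.044,0,.006])+t)[1]-a_(400,403)[1])
    # left edge point: at v=350 u=240 ; right v=340 u=569
    for sgn,(u,v) in ((1,(240,350)),(-1,(569,340))):
        A=pr(R@np.array([.056,sgn*.04,.006])+t);B=pr(R@np.array([-.044,sgn*.04,.006])+t);q=a_(u,v)
        o.append(A[0]+(B[0]-A[0])*(q[1]-A[1])/(B[1]-A[1])-q[0])
    return o
r=least_squares(res,[10,5,0,0,0],x_scale=[1,1,1,1,1]); print(r.x.round(2),np.round(r.fun,1))
from numpy.linalg import inv; print(np.sqrt(np.diag(inv(r.jac.T@r.jac))).round(2))
E
```

```text
[13.11  6.4   0.65  1.88  0.07] [-0.2  0.3  0.2  0.2 -0.1  0.6  0.7  0.6 -0.6 -2.   0.3 -2.  -4.5  7.1
  1.8 -2.1]
[0.77 0.44 0.23 0.49 0.35]
```

```bash
python3 - <<'E'
from held import *
s=load('w9')
Rc=np.array([[0,-.3095,.9509],[0,-.9509,-.3095],[1,0,0]]); tc=np.array([-.1432,.0800,.0004])
def pr(X):
    c=Rc.T@(X-tc); F=f(s); return np.array([c[0]/c[2]*F+s['cx'],c[1]/c[2]*F+s['cy']])
def a_(u,v): return np.array([(u+.5)/2.5+160-.5,(v+.5)/2.5+150-.5])
pts=[((56,40,6),(217,47)),((56,-40,6),(590,47)),((30,5,26),(379,197)),((30,-5,26),(427,197)),((30,5,6),(383,165)),((30,-5,6),(425,165))]
def res(a,full=0):
    R,t=held_T(a); o=[]
    for X,u in pts: o+=list(pr(R@(np.array(X)/1000)+t)-a_(*u))
    o.append(pr(R@np.array([-.020,0,.026])+t)[1]-a_(400,403)[1])
    for sgn,(u,v) in ((1,(240,350)),(-1,(569,340))):
        A=pr(R@np.array([.056,sgn*.04,.006])+t);B=pr(R@np.array([-.044,sgn*.04,.006])+t);q=a_(u,v)
        o.append(A[0]+(B[0]-A[0])*(q[1]-A[1])/(B[1]-A[1])-q[0])
    return o
r=least_squares(res,[10,5,0,0,0],x_scale=[1,1,1,1,1]); print(r.x.round(2),np.round(r.fun,1))
from numpy.linalg import inv; print(np.sqrt(np.diag(inv(r.jac.T@r.jac))).round(2))
R,t=held_T(r.x)
for n,X in (('bottom edge x=-44',(-44,0,6)),('lip',(-56,0,4))): print(n,(pr(R@(np.array(X)/1000)+t)-[160,150])*2.5)
E
```

```text
[11.59  6.89  0.65 -0.43  0.08] [ 0.   0.6 -0.1  0.4 -0.2  0.   0.7  0.  -0.6 -1.2  0.3 -1.3  1.5  0.7
 -1. ]
[0.79 0.46 0.23 0.9  0.35]
bottom edge x=-44 [403.10851951 430.70462565]
lip [403.13654398 462.51702174]
```

```bash
cat >> held.py <<'E'
BAYP=[.5755,.0103,6.75]; H,AX,AY=11.3,6.5,0.5
def tgt(th,d=0,lift=0,dx=0,wz=0):
    RB,tB=bayT(BAYP); a=np.radians(th); u=np.array([np.cos(a),0,np.sin(a)]); n=np.array([-np.sin(a),0,np.cos(a)])
    C=np.array([-44+dx,0,lift])
    T=C+u*(44+AX+d)+n*H+np.array([0,AY,0])
    return RB@T/1000+tB+[0,0,wz/1000], Rt(BAYP[2],15+th)
E
python3 - <<'E'
from held import *
p0,R0,_=cur()
A=tgt(25,30,1.5,0,90); print(A[0]); print('rot',delta(*A)[1]); print('trans in final axes',A[1].T@(A[0]-p0)*1000,'in cur axes',R0.T@(A[0]-p0)*1000)
for k in [(25,30,1.5),(25,10,1.5),(25,0,1),(25,0,0),(0,0,0)]: print(k,tgt(*k)[0].round(4))
print('slide',delta(*tgt(25,0,1.5),*tgt(25,30,1.5)))
for th in (25,20,15,10,5): print(th,delta(*tgt(th-5),*tgt(th)))
E
```

```text
[0.58687553 0.01214987 0.19746156]
rot [ 8.49 -3.36 39.67]
trans in final axes [-40.1251896  -55.21564654 326.91978567] in cur axes [   2.96930598 -118.11548796  312.37038824]
(25, 30, 1.5) [0.5869 0.0121 0.1075]
(25, 10, 1.5) [0.5717 0.0103 0.0946]
(25, 0, 1) [0.5642 0.0095 0.0877]
(25, 0, 0) [0.5644 0.0095 0.0867]
(0, 0, 0) [0.5788 0.0112 0.0696]
slide (array([  0., -30.,  -0.]), array([0., 0., 0.]))
25 (array([ 4.4,  0.8, -0. ]), array([ 0., -0., -5.]))
20 (array([ 4.4,  0.8, -0. ]), array([ 0., -0., -5.]))
15 (array([4.4, 0.8, 0. ]), array([-0.,  0., -5.]))
10 (array([ 4.4,  0.8, -0. ]), array([-0.,  0., -5.]))
5 (array([4.4, 0.8, 0. ]), array([ 0., -0., -5.]))
```

Emit:
move_arm(deltas=[0,-10,-10,25,0,0,0,0,-10,-15,39,0,0,0,0,0,-15,39,0,0,0,0,0,-15,39,0,0,0,0,0,-15,39,0,0,0,0,0,-15,39,0,0,0,0,0,-15,39,0,0,0,0,0,-15,39,0.85,-0.34,4,0,0,-3,14,1.7,-0.67,7.9,0,0,0,0,1.7,-0.67,7.9])

```text
t: 16.3
tcp_pos: [0.5854, 0.0094, 0.2169]
tool_rot: [0.535, 0.456, -0.351, 0.619]
force: [0.1, 0.9, -2.4]
finger_gap: 0.089
```

Emit:
move_arm(deltas=[0,0,0,0,1.7,-0.67,7.9,0,0,0,0,1.7,-0.67,7.9,0,0,0,0,0.85,-0.34,4,0,0,0,0,0,0,0,0,0,0,0,0,0,0])

```text
t: 16.8
tcp_pos: [0.5876, 0.0195, 0.2177]
tool_rot: [0.602, 0.378, -0.277, 0.646]
force: [0.7, 0.7, -0.5]
finger_gap: 0.086
```

```bash
python3 - <<'E'
from held import *
s=snap('wrist','w10'); p,R,st=cur(); print(p,st['t'],st['force'],st['q'].round(2),st['finger_gap'])
print(delta(*tgt(25,30,1.5,0,60))); print(delta(*tgt(25,30,1.5)))
overlay('w10',bayT,BAYP,BAY,(160,50,480,290),2.5,'o11')
E
```

```text
[0.58847279 0.01936891 0.21844385] 16.85 [ 0.20598674 -0.29131189 -0.63829941] [-0.29  0.37  1.99  0.88  0.34  0.35] 0.08598962092247572
(array([ 40.3, -31.2,   7.4]), array([ 1.35, -1.83,  5.26]))
(array([ 89.6, -65.4,   8.1]), array([ 1.35, -1.83,  5.26]))
```

View pics/o11.png

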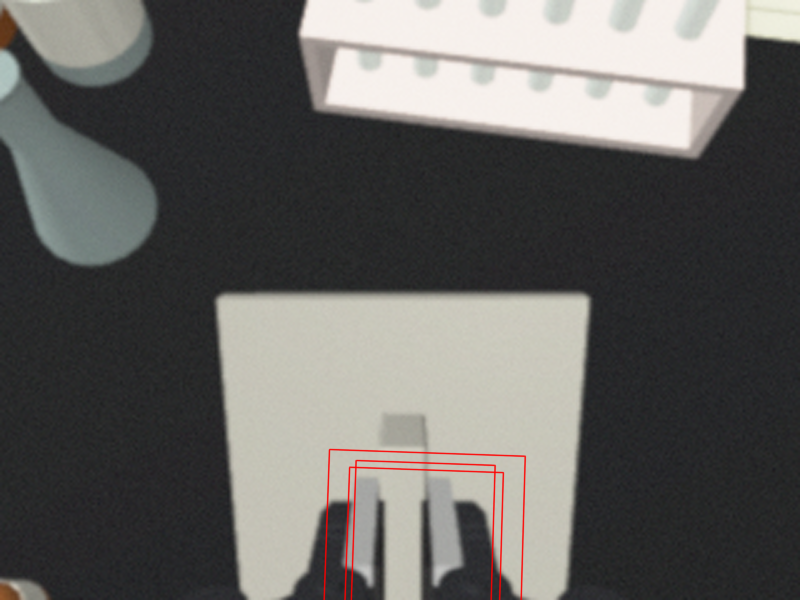

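```bash
python3 - <<'E'
from held import *
print(delta(*tgt(20,30,1.5,0,60))); print(delta(*tgt(20,30,1.5,0,60),*cur()[:2]));print(delta(*tgt(20,30,1.5),*tgt(20,30,1.5,0,60)))
E
```

```text
(array([ 47.3, -29.9,   7.7]), array([ 1.43, -1.77,  0.26]))
(array([ 47.3, -29.9,   7.7]), array([ 1.43, -1.77,  0.26]))
(array([ 49.1, -34.4,   0. ]), array([0., 0., 0.]))
```

Emit:
move_arm(deltas=[0,10,-6,1.5,0.36,-0.44,0.06,0,12,-8,2,0.36,-0.44,0.07,0,12,-8,2,0.36,-0.44,0.07,0,13,-8,2,0.36,-0.44,0.06,0,0,0,0,0,0,0,0,0,0,0,0,0,0])

```text
t: 17.45
tcp_pos: [0.5925, 0.0128, 0.1636]
tool_rot: [0.607, 0.362, -0.288, 0.646]
force: [-0.1, -0.4, -1.2]
finger_gap: 0.081
```

```bash
python3 - <<'E'
from held import *
s=snap('wrist','w11'); p,R,st=cur(); print(p,st['t'],st['force'],st['q'].round(2),st['finger_gap'])
print(delta(*tgt(20,30,1.5,0,60))); print(delta(*tgt(20,30,1.5)))
snap('scene','s1'); crop('s1',200,120,400,270,4,'c8')
E
```

```text
[0.59270994 0.01271977 0.16412407] 17.5 [ 0.07064737  0.032279   -0.72960388] [-0.28  0.49  2.04  1.42  0.23 -0.18] 0.08484548269084678
(array([ 0.9, -1.6, -0.1]), array([ 0.03, -0.  , -0.18]))
(array([ 49.9, -36.2,  -0.1]), array([ 0.03, -0.  , -0.18]))
```

View pics/c8.png

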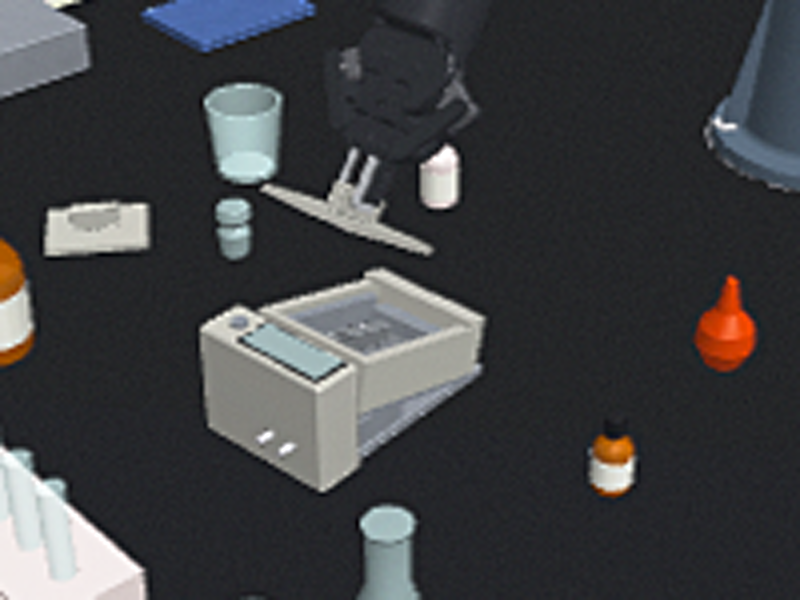

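Emit:
move_arm(deltas=[0,8,-6,0,0,0,0,0,8,-6,0,0,0,0,0,8,-6,0,0,0,0,0,8,-6,0,0,0,0,0,8,-6,0,0,0,0,0,8,-6,0,0,0,0,0,0,0,0,0,0,0])

```text
t: 18.25
tcp_pos: [0.5903, 0.0123, 0.1034]
tool_rot: [0.608, 0.362, -0.289, 0.645]
force: [0.8, -0.6, -0.5]
finger_gap: 0.091
```

```bash
python3 - <<'E'
from held import *
p,R,st=cur(); print(p,st['t'],st['force'],st['q'].round(2),st['finger_gap'])
print(delta(*tgt(20,30,1.5))); 
s=snap('wrist','w12');overlay('w12',bayT,BAYP,BAY,(160,150,480,390),2.5,'o12')
snap('scene','s2'); crop('s2',220,150,340,240,6,'c9')
E
```

```text
[0.59029446 0.01234751 0.10343853] 18.25 [ 0.76839083 -0.60218505 -0.51872619] [-0.29  0.63  2.08  2.12  0.27 -0.9 ] 0.0907457660885973
(array([ 1.7,  0.8, -0.2]), array([-0.06,  0.01, -0.11]))
```

View pics/c9.png

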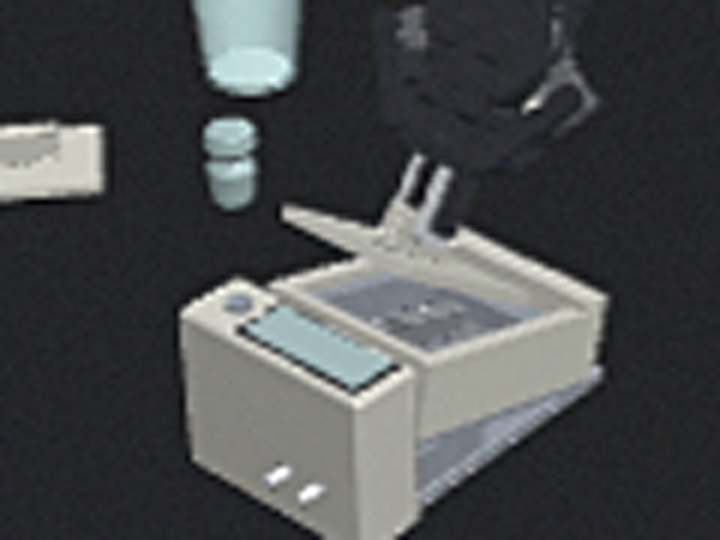

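View pics/o12.png

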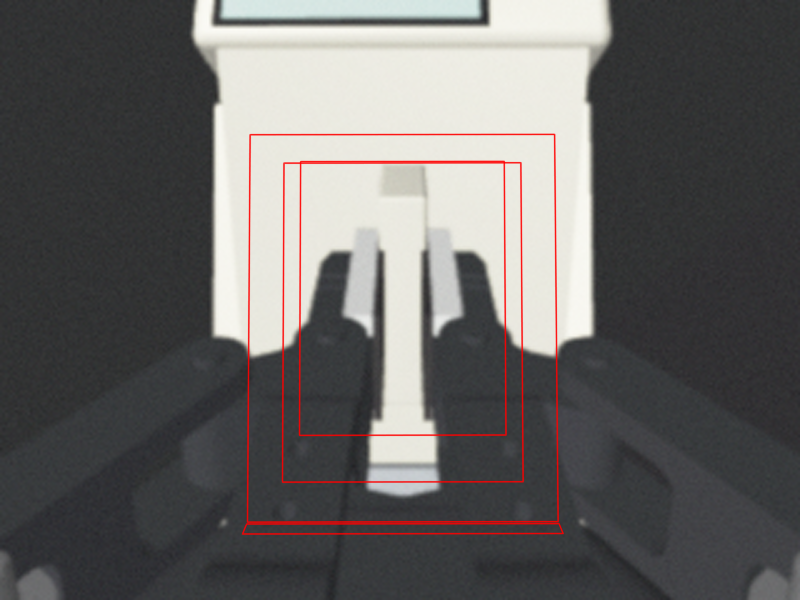

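Emit:
move_arm(deltas=[0,0.6,-4,0,0,0,0,0,0.6,-4,-0.1,0,0,0,0,0,-4,-0.1,0,0,0,0,0,-4,0,0,0,0,0,0,-3,0,0,0,0,0,0,0,0,0,0,0])

```text
t: 18.95
tcp_pos: [0.5754, 0.0108, 0.0922]
tool_rot: [0.608, 0.362, -0.288, 0.646]
force: [-0.4, -0.4, -1.2]
finger_gap: 0.087
```

```bash
python3 - <<'E'
from held import *
p,R,st=cur(); print(p,st['t'],st['force'],st['q'].round(2),st['finger_gap'])
print(delta(*tgt(20,0,1.5))); 
s=snap('wrist','w13');overlay('w13',bayT,BAYP,BAY,(160,150,480,390),2.5,'o13')
E
```

```text
[0.57542843 0.01081939 0.09223996] 18.95 [-0.39011757 -0.44141439 -1.24870813] [-0.3   0.65  2.12  2.28  0.31 -1.08] 0.08658491002470732
(array([  1.1, -10.5,   0. ]), array([-0.03,  0.03, -0.17]))
```

View pics/o13.png

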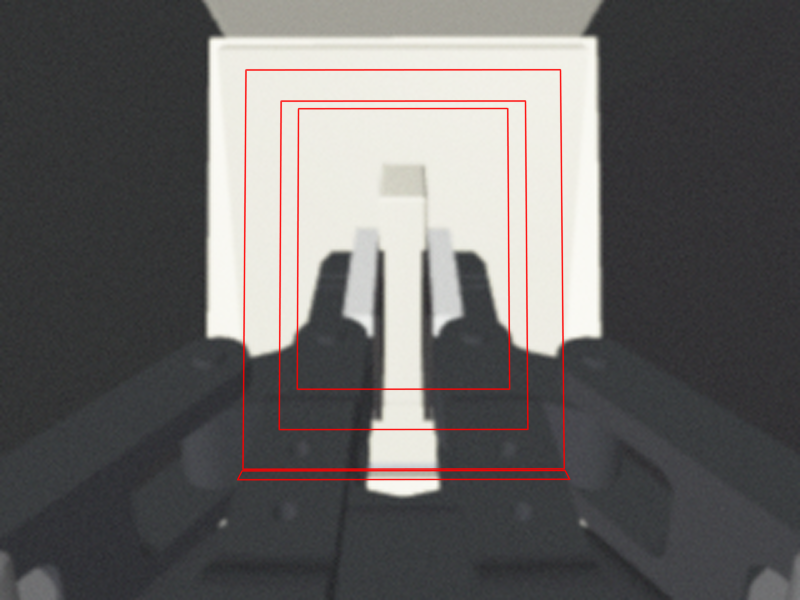

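Emit:
move_arm(deltas=[0,0.4,-2.5,0,0,0,0,0,0.4,-2.5,0,0,0,0,0,0.2,-2.5,0,0,0,0,0,0,0,0,0,0,0])

```text
t: 19.4
tcp_pos: [0.5693, 0.0103, 0.0862]
tool_rot: [0.607, 0.362, -0.289, 0.645]
force: [-0.3, 1.0, -2.0]
finger_gap: 0.087
```

```bash
python3 - <<'E'
from held import *
p,R,st=cur(); print(p,st['t'],st['force'],st['q'].round(2),st['finger_gap'])
print(delta(*tgt(20,0,1.5))); 
s=snap('wrist','w14');crop('w14',160,150,480,390,2.5,'o14')
snap('scene','s3'); crop('s3',220,150,340,240,6,'c10')
E
```

```text
[0.56934777 0.01026989 0.0861842 ] 19.4 [-0.27604091  1.02946862 -1.96987468] [-0.31  0.67  2.14  2.33  0.33 -1.14] 0.08730624151566826
(array([-0.3, -2.1,  0.2]), array([-0.06,  0.  , -0.08]))
```

View pics/o14.png

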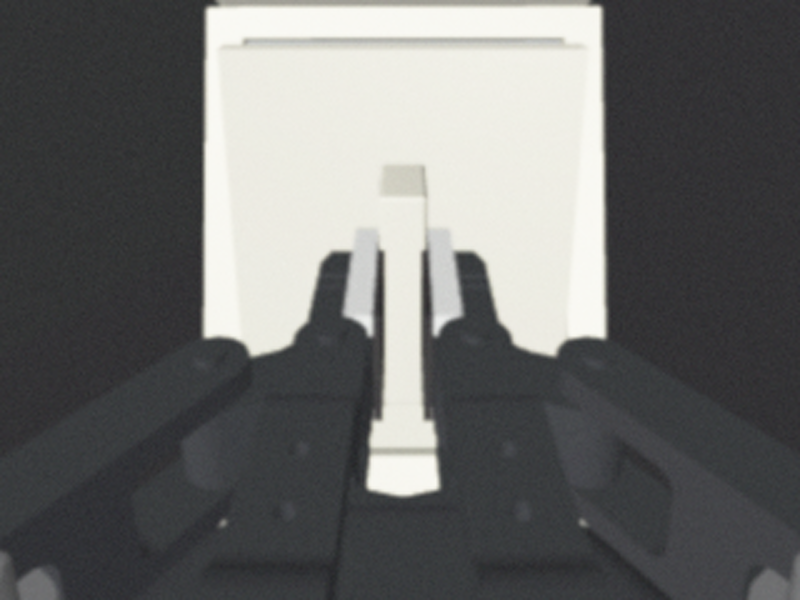

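View pics/c10.png

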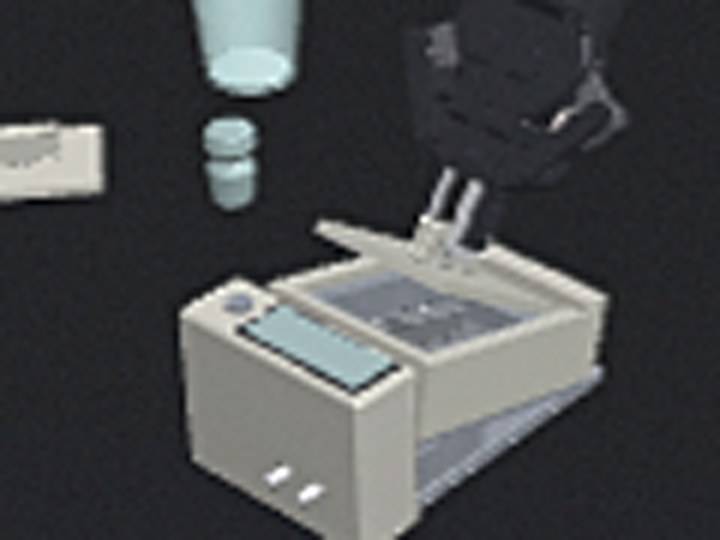

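Emit:
move_arm(deltas=[0,0.2,-1.3,0,0,0,0,0,0.2,-1.2,0,0,0,0,0,0,0,0,0,0,0])

```text
t: 19.8
tcp_pos: [0.5684, 0.01, 0.085]
tool_rot: [0.608, 0.362, -0.288, 0.646]
force: [0.5, -0.1, 0.5]
finger_gap: 0.089
```

```bash
python3 - <<'E'
from held import *
p,R,st=cur(); print(p,st['t'],st['force'],st['ft_torque'])
print(delta(*tgt(20,0,1))); 
RB,tB=bayT(BAYP); print(RB.T@st['force'])
s=snap('wrist','w15');crop('w15',280,290,360,360,8,'o15')
E
```

```text
[0.56835911 0.00999383 0.08504505] 19.8 [ 0.49430103 -0.05345424  0.5390971 ] [-0.0116351   0.28300864 -0.00418861]
(array([-0.2, -0.8,  0. ]), array([-0.04,  0.02, -0.19]))
[ 0.60760842 -0.11118257  0.3953062 ]
```

View pics/o15.png

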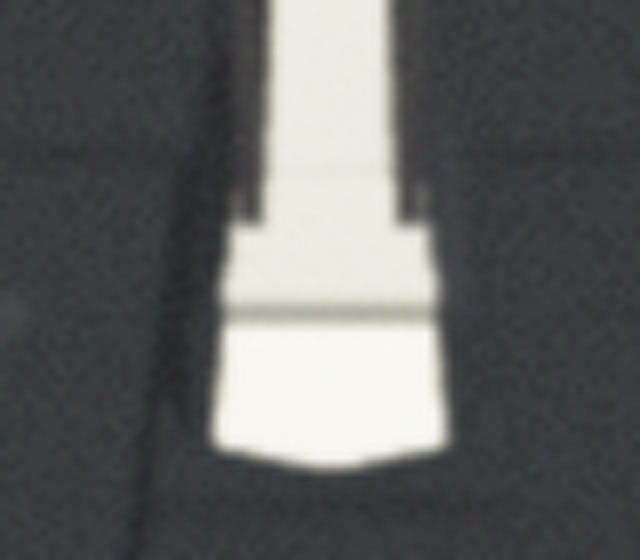

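Lip is under the ledge with no notable force: the ledge edge covers it at crop (330,313). Starting the swing.

Emit:
move_arm(deltas=[0,2.2,0.3,0,0,0,-2.5,0,2.2,0.3,0,0,0,-2.5,0,2.2,0.3,0,0,0,-2.5,0,2.2,0.3,0,0,0,-2.5,0,0,0,0,0,0,0])

```text
t: 20.35
tcp_pos: [0.5724, 0.013, 0.0798]
tool_rot: [0.584, 0.404, -0.327, 0.624]
force: [0.5, -2.4, 2.7]
finger_gap: 0.087
```

```bash
python3 - <<'E'
from held import *
p,R,st=cur(); print(p,st['t'],st['force'],st['ft_torque'],st['q'].round(2))
print(delta(*tgt(10,0,0.5))); 
RB,tB=bayT(BAYP); print(RB.T@st['force'])
s=snap('wrist','w16');crop('w16',160,150,480,390,2.5,'o16')
E
```

```text
[0.5724362  0.01295968 0.07983381] 20.35 [ 0.54792343 -2.3687602   2.73317531] [-0.38466013  0.04510516 -0.21242711] [-0.27  0.64  2.05  1.55  0.19 -0.33]
(array([ 2.4, -0. ,  2.5]), array([ 0.09, -0.51, -2.71]))
[ 0.96405162 -2.41674253  2.57127444]
```

View pics/o16.png

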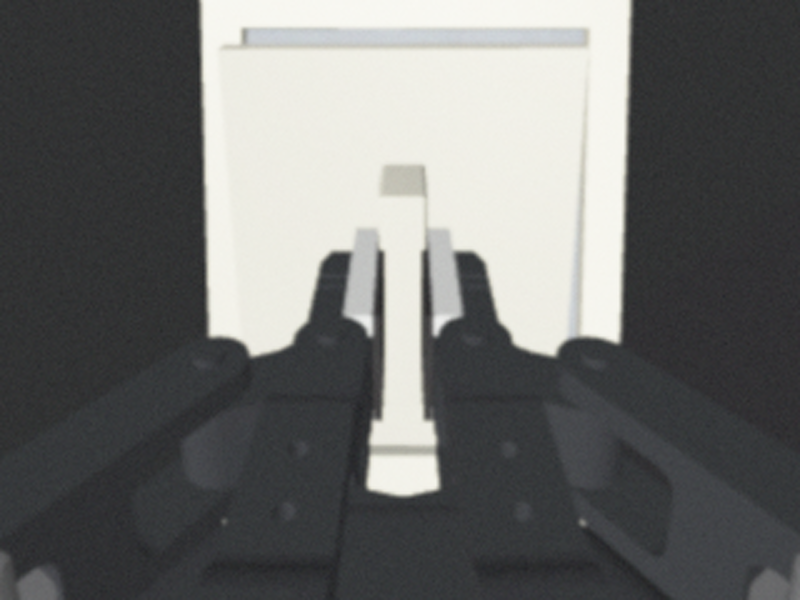

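Emit:
move_arm(deltas=[0,0,0,0.9,0,-0.2,0,0,0,0,0.8,0,-0.2,0,0,0,0,0.8,0,-0.1,0,0,0,0,0,0,0,0])

```text
t: 20.8
tcp_pos: [0.5717, 0.012, 0.0793]
tool_rot: [0.584, 0.402, -0.329, 0.624]
force: [0.3, 1.8, 5.0]
finger_gap: 0.085
```

```bash
python3 - <<'E'
from held import *
p,R,st=cur(); print(p,st['t'],st['force'],st['ft_torque'],st['q'].round(2))
print(delta(*tgt(12,0,0.5))); 
RB,tB=bayT(BAYP); print(RB.T@st['force'])
E
```

```text
[0.57165841 0.01195495 0.07934471] 20.8 [0.31980715 1.84444747 5.02498663] [ 0.37235093 -0.10531672  0.13132788] [-0.27  0.64  2.05  1.57  0.18 -0.35]
(array([0.6, 0.6, 1.6]), array([-0.07, -0.23, -0.67]))
[1.81673556 1.79407331 4.71545614]
```

Emit:
move_arm(deltas=[0,-0.6,0,0.5,0,-0.1,0,0,0,0,0.5,0,-0.1,0,0,0,0,0.5,0,0,0,0,0.4,0.1,0,0,0,-0.8,0,0.6,0.1,0,0,0,-0.8,0,0.6,0.1,0,0,0,-0.8,0,0,0,0,0,0,0])

```text
t: 21.5
tcp_pos: [0.5727, 0.0091, 0.0781]
tool_rot: [0.573, 0.412, -0.344, 0.619]
force: [-0.3, 0.3, 0.4]
finger_gap: 0.085
```

```bash
python3 - <<'E'
from held import *
p,R,st=cur(); print(p,st['t'],st['force'],st['ft_torque'],st['q'].round(2))
print(delta(*tgt(10,0,0.5))); 
RB,tB=bayT(BAYP); print(RB.T@st['force'])
s=snap('wrist','w17');crop('w17',160,150,480,390,2.5,'o17')
E
```

```text
[0.57274478 0.00909235 0.07810864] 21.5 [-0.30579841  0.27050501  0.40164545] [-0.0088534   0.28382043  0.00977918] [-0.26  0.64  2.02  1.13  0.17  0.1 ]
(array([ 0.9,  0.9, -1.4]), array([ 0.01,  0.17, -0.21]))
[-0.15866658  0.30457275  0.45832855]
```

View pics/o17.png

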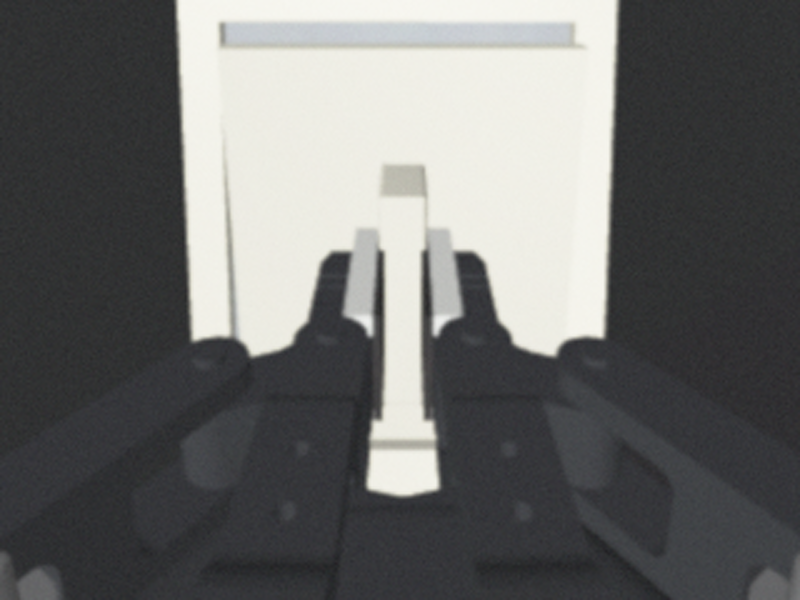

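Emit:
move_arm(deltas=[0,0,0.2,-0.5,0,0.1,0,0,0,0.2,-0.5,0,0.1,0,0,0.3,0.2,-0.4,0,0,0,0,0.6,0.1,0,0,0,-0.8,0,0.6,0.1,0,0,0,-0.8,0,0.6,0.1,0,0,0,-0.8,0,0.6,0.1,0,0,0,-0.8,0,0,0,0,0,0,0])

```text
t: 22.35
tcp_pos: [0.5745, 0.0115, 0.0763]
tool_rot: [0.563, 0.43, -0.359, 0.608]
force: [-0.6, 0.0, -1.1]
finger_gap: 0.085
```

```bash
python3 - <<'E'
from held import *
p,R,st=cur(); print(p,st['t'],st['force'],st['ft_torque'],st['q'].round(2))
print(delta(*tgt(7,0,0.3))); 
RB,tB=bayT(BAYP); print(RB.T@st['force'])
s=snap('wrist','w18');crop('w18',160,150,480,390,2.5,'o18')
E
```

```text
[0.57452726 0.0114991  0.07632494] 22.35 [-0.57425511  0.03872598 -1.07258029] [-0.00178635  0.23158259 -0.03660377] [-0.25  0.64  1.97  0.68  0.22  0.57]
(array([1.3, 0.4, 0.8]), array([-0.01, -0.15, -0.03]))
[-0.82405056  0.105954   -0.88961315]
```

View pics/o18.png

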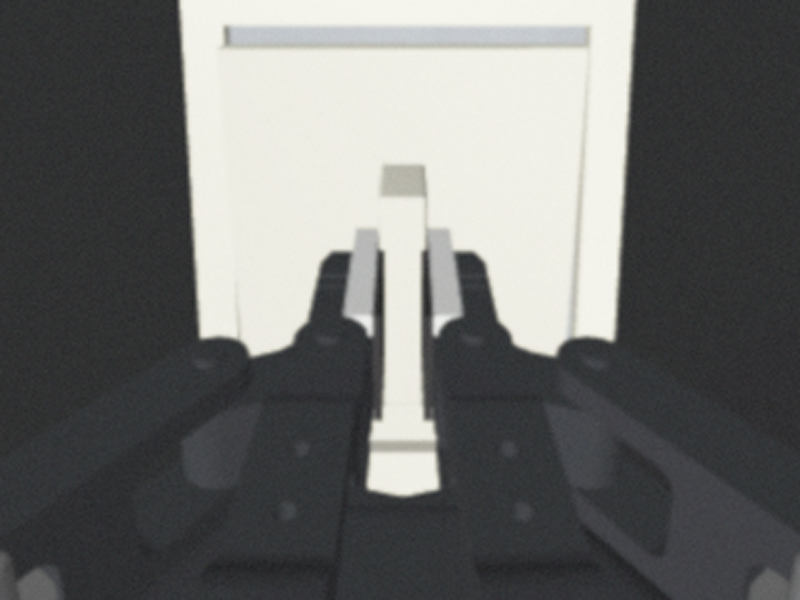

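Emit:
move_arm(deltas=[0,0.3,0.2,0.3,0,-0.05,0,0,0.4,0.1,0.2,0,-0.05,0,0,0.7,0.1,0.1,0,0,-0.8,0,0.7,0.1,0,0,0,-0.8,0,0.7,0.1,0,0,0,-0.8,0,0.7,0.1,0,0,0,-0.8,0,0.7,0.1,0,0,0,-0.8,0,0,0,0,0,0,0])

```text
t: 23.2
tcp_pos: [0.5769, 0.0111, 0.0728]
tool_rot: [0.547, 0.449, -0.381, 0.595]
force: [0.4, 0.2, -0.2]
finger_gap: 0.085
```

```bash
python3 - <<'E'
from held import *
p,R,st=cur(); print(p,st['t'],st['force'],st['ft_torque'],st['q'].round(2))
print(delta(*tgt(3,0,0.))); 
RB,tB=bayT(BAYP); print(RB.T@st['force'])
s=snap('wrist','w19');crop('w19',160,150,480,390,2.5,'o19')
E
```

```text
[0.57694766 0.01111772 0.07277941] 23.2 [ 0.41713511  0.17784442 -0.24085062] [-0.03133184  0.23181458  0.01108702] [-0.23  0.64  1.92  0.36  0.3   0.89]
(array([0.9, 0.2, 0.1]), array([-0.02, -0.05, -0.05]))
[ 0.35798309  0.12758271 -0.34526819]
```

View pics/o19.png

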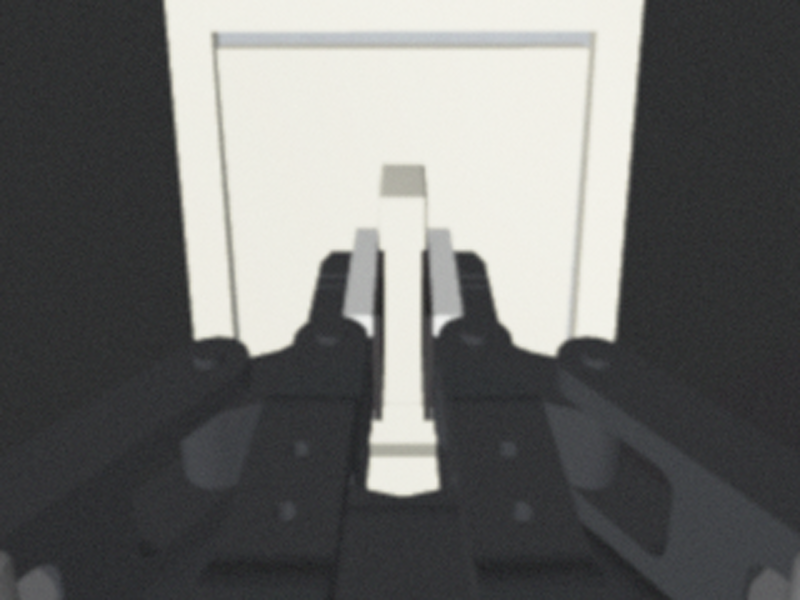

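Emit:
move_arm(deltas=[0,0.8,0.2,0,0,0,-0.8,0,0.8,0.1,0,0,0,-0.8,0,0.7,0.1,0,0,0,-0.8,0,0.7,0.1,0,0,0,-0.6,0,0,0,0,0,0,0])

```text
t: 23.75
tcp_pos: [0.5773, 0.0114, 0.0704]
tool_rot: [0.535, 0.463, -0.397, 0.585]
force: [-3.0, -0.3, 5.4]
finger_gap: 0.081
```

```bash
python3 - <<'E'
from held import *
p,R,st=cur(); print(p,st['t'],st['force'],st['ft_torque'],st['q'].round(2))
print(delta(*tgt(0,0,0.))); 
RB,tB=bayT(BAYP); print(RB.T@st['force'], RB.T@st['ft_torque'])
s=snap('wrist','w20');crop('w20',160,150,480,390,2.5,'o20')
snap('scene','s4'); crop('s4',220,150,340,240,6,'c11')
E
```

```text
[0.5773049  0.01137842 0.07043459] 23.75 [-2.97237775 -0.34848344  5.3789177 ] [-0.06609583  0.37867029 -0.06979057] [-0.22  0.65  1.88  0.24  0.38  1.02]
(array([1.2, 1.2, 0.4]), array([-0.04, -0.08,  0.01]))
[-1.49859313e+00  3.29763151e-03  5.97021219e+00] [-0.03847292  0.38381425 -0.06194373]
```

View pics/o20.png

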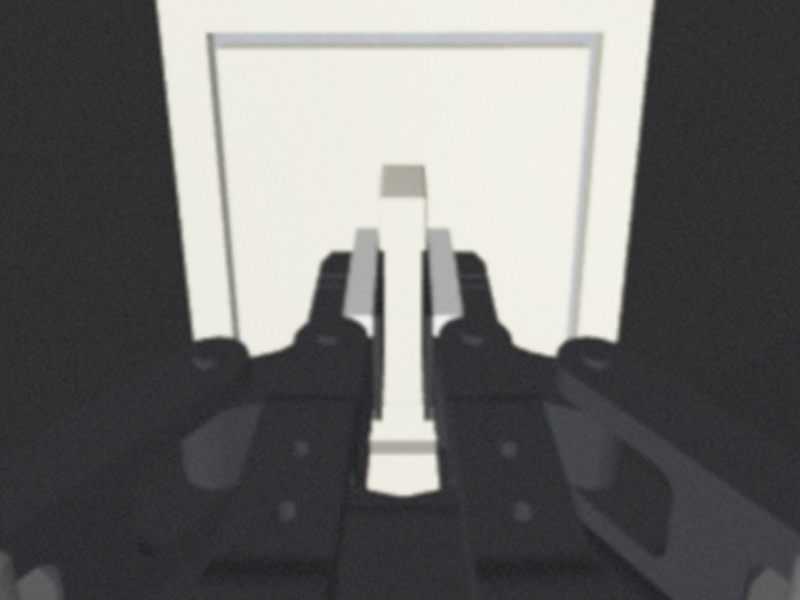

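View pics/c11.png

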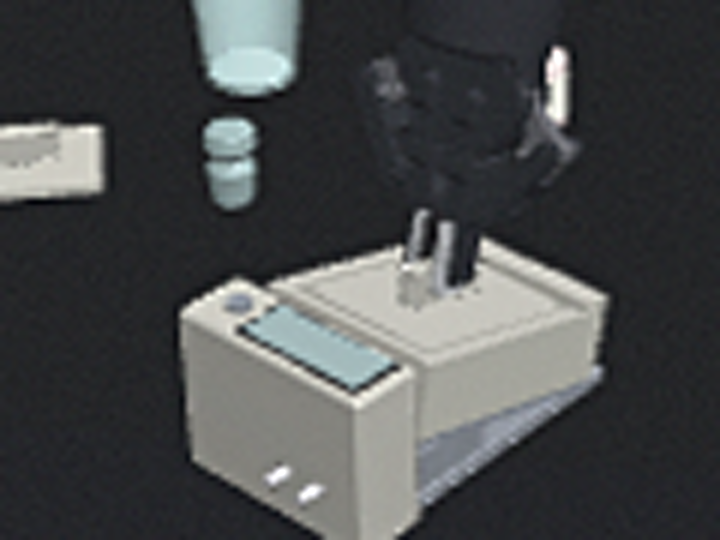

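Emit:
move_arm(deltas=[0,0,0.7,0.2,0,0,0,0,0,0.7,0.2,0,0,0,0,0.5,0,0,0,0,0,0,0.5,0,0,0,0,-0.3,0,0,0,0,0,0,0])

```text
t: 24.35
tcp_pos: [0.5773, 0.0114, 0.0704]
tool_rot: [0.534, 0.465, -0.398, 0.583]
force: [-10.5, -2.4, 13.0]
finger_gap: 0.086
```

```bash
python3 - <<'E'
from held import *
p,R,st=cur(); print(p,st['t'],st['force'],st['ft_torque'],st['q'].round(2))
print(delta(*tgt(0,0,0.))); 
RB,tB=bayT(BAYP); print(RB.T@st['force'], RB.T@st['ft_torque'])
s=snap('wrist','w21');crop('w21',160,150,480,390,2.5,'o21')
E
```

```text
[0.57729644 0.01138326 0.0703774 ] 24.35 [-10.47669486  -2.42368049  13.01715379] [-0.24163771  0.74958675 -0.05522115] [-0.22  0.65  1.87  0.23  0.39  1.04]
(array([1.1, 1.2, 0.4]), array([-0.03, -0.12,  0.43]))
[-6.9556439  -1.1754772  15.34010842] [-0.16097616  0.77279242 -0.01403571]
```

View pics/o21.png

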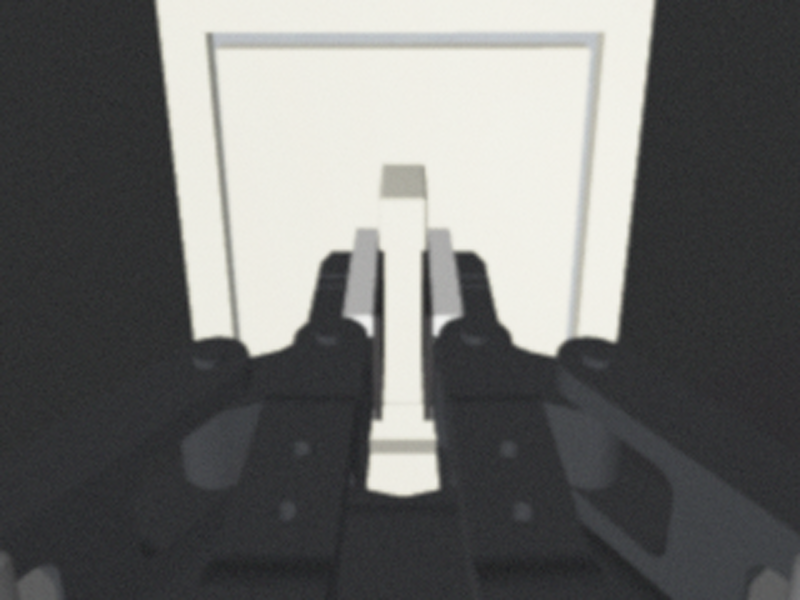

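Emit:
move_arm(deltas=[0,-0.7,0,0,0,0,0.15,0,-0.6,0,0,0,0,0,0,0,0,0,0,0,0,0,0.4,0,0,0,0,0,0,0.3,0,0,0,0,0,0,0,0,0,0,0,0])

```text
t: 25.0
tcp_pos: [0.5782, 0.0113, 0.0706]
tool_rot: [0.534, 0.464, -0.397, 0.584]
force: [-8.3, -1.7, 12.1]
finger_gap: 0.087
```

```bash
python3 - <<'E'
from held import *
p,R,st=cur(); print(p,st['t'],st['force'])
print(delta(*tgt(0,0,0.))); 
RB,tB=bayT(BAYP); print(RB.T@st['force'], RB.T@st['ft_torque'])
s=snap('wrist','w22');crop('w22',160,150,480,390,2.5,'o22')
E
```

```text
[0.57820027 0.01125852 0.07064136] 25.0 [-8.34304763 -1.70858116 12.09782612]
(array([1.2, 0.3, 0.1]), array([-0.03, -0.09,  0.21]))
[-5.06573703 -0.71611795 13.88195136] [-0.01789214  0.72296022 -0.02893122]
```

View pics/o22.png

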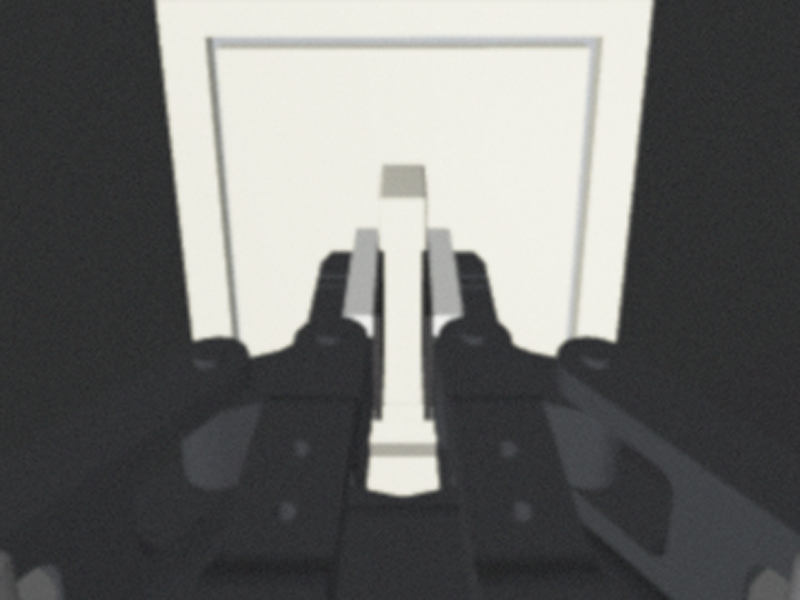

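Cover is down, centred, with an even gap at the top (crop 400,43). Releasing and retreating.

Emit:
move_arm(deltas=[0,-0.4,0,0,0,0,0,0,0,0,0,0,0,0,24,0,0,0,0,0,0,24,0,0,0,0,0,0,24,0,0,0,0,0,0,24,-8,0,0,0,0,0,24,-20,0,0,0,0,0,24,-40,0,0,0,0,0,24,-40,0,0,0,0,0,24,-40,0,0,0,0,0])

```text
t: 26.05
tcp_pos: [0.5411, 0.0064, 0.2149]
tool_rot: [0.535, 0.463, -0.397, 0.584]
force: [1.3, 0.3, -0.4]
finger_gap: 0.279
```

Emit:
move_arm(deltas=[24,-15,0,0,0,0,0,24,0,0,0,0,0,0,24,0,0,0,0,0,0])

```text
t: 26.35
tcp_pos: [0.5378, 0.006, 0.228]
tool_rot: [0.535, 0.463, -0.397, 0.585]
force: [-0.4, 0.5, -0.9]
finger_gap: 0.278
```

```bash
python3 - <<'E'
from held import *
p,R,st=cur(); print(p,st['t'],st['force'],st['finger_gap'])
s=snap('wrist','w23');overlay('w23',bayT,BAYP,COV[:2]+COV[2:]+[rc(-48,58,-42.5,42.5,6)],(200,60,440,240),3.3,'o23')
P=cloud(s)
RB,tB=bayT(BAYP); Q=(P-tB)@RB*1000
d=s['depth']>0
for x in (-35,-25,0,30,40,52):
  for y in (-35,-20,20,35):
    m=d&(abs(Q[...,0]-x)<3)&(abs(Q[...,1]-y)<3); print(x,y,m.sum(),np.median(Q[...,2][m]).round(1),end=' | ')
  m=d&(abs(Q[...,0]-x)<3)&(abs(abs(Q[...,1])-47)<2);print('cheek',np.median(Q[...,2][m]).round(1))
crop('w23',240,100,400,240,4,'c12')
snap('scene','s5'); crop('s5',220,150,340,240,6,'c13'); snap('top','t5')
E
```

```text
[0.53777159 0.00597191 0.22801245] 26.35 [-0.36559782  0.53219395 -0.89833539] 0.27775138818056583
-35 -35 21 6.7 | -35 -20 22 6.5 | -35 20 23 6.5 | -35 35 23 6.6 | cheek 6.7
-25 -35 25 6.6 | -25 -20 26 6.2 | -25 20 27 6.9 | -25 35 23 6.3 | cheek 6.6
0 -35 398 233.2 | 0 -20 25 6.7 | 0 20 25 6.7 | 0 35 411 233.8 | cheek 233.2
30 -35 25 6.8 | 30 -20 299 270.7 | 30 20 265 270.6 | 30 35 25 6.6 | cheek 6.6
40 -35 27 6.7 | 40 -20 30 6.8 | 40 20 29 6.7 | 40 35 29 6.9 | cheek 6.6
52 -35 30 6.7 | 52 -20 26 6.3 | 52 20 25 6.7 | 52 35 29 6.6 | cheek 6.6
```

View pics/c12.png

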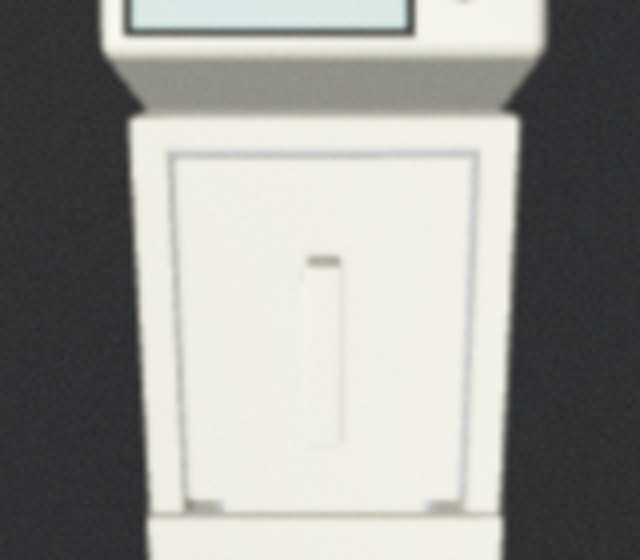

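View pics/o23.png

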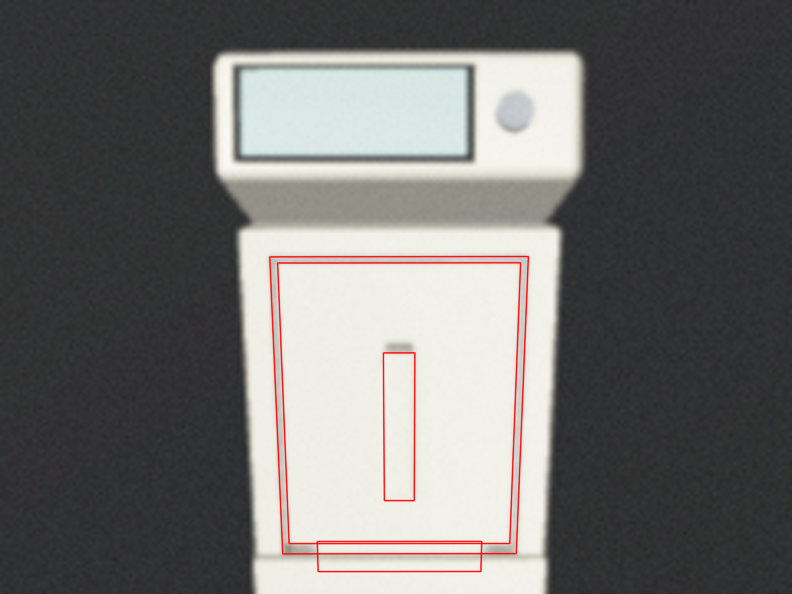

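View pics/c13.png

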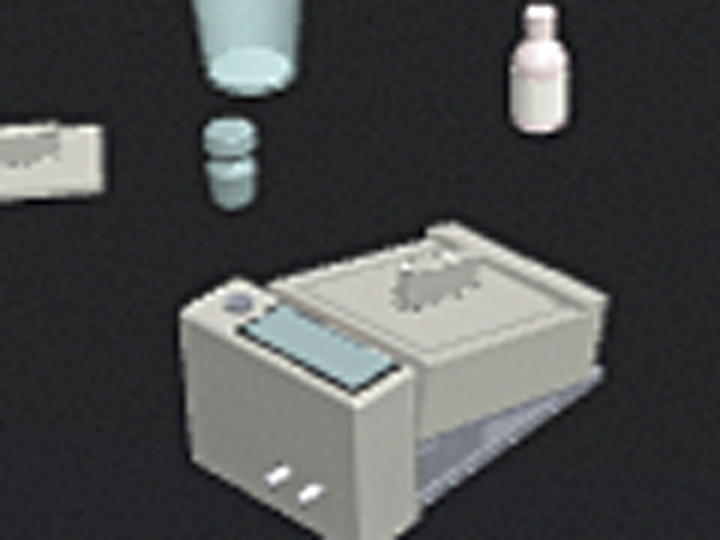

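View pics/s5.png

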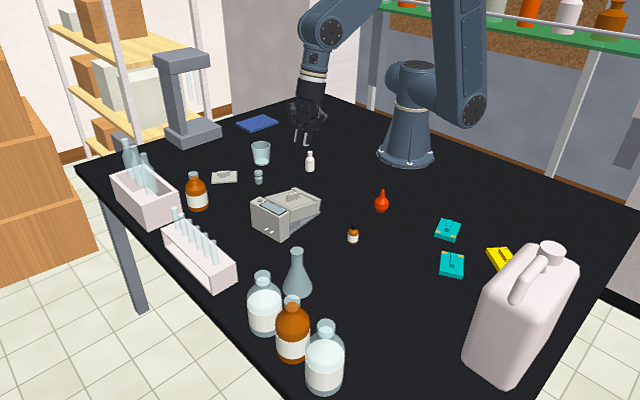

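The cover is flush. Its depth is 6.2–6.9 mm everywhere, against 6.6 mm at the cheeks. The lip is under the ledge (c12, seam at 513), the gaps are even and the other objects are where they stood. Handing in.

```bash
python3 -c "
from station import job
print(job.sign_off())"
```

```text
the job is handed in; nothing more can be done
None
```

The mid-grey pack lies rib up on the floor of the battery bay, and the cover is shut over it. I hooked the cover's lip under the ledge at about 20° of tilt, swung it down in the grip and released it only once it rested on the rims. The job was handed in at about 26.5 s.

**Last checks**
- **Cover:** by wrist depth its face is 6.2–6.9 mm above the rim plane everywhere, against 6.6–6.7 mm on the cheeks, so it lies flush. The gaps at the sides and top are even, and the lip is out of sight under the ledge.
- **Pack:** it was flat and centred when I last saw it, before the cover went on. It met the well floor about 1.5 mm above the computed height. I put that down to calibration error, since the cover's height read about 1 mm high too.
- **Surroundings:** the spare panel, glassware and bottles stand where they were, and the gripper was clear of everything.

**What did not go to plan**
- **Sideways drift:** partway through the swing the cover drifted about 2.5 mm sideways where the wrist joints were limiting speed. I corrected it with small contact forces, about 5 N.
- **Low seating:** the cover first seated about 2 mm low, so I eased the load and slid it up about 1 mm before releasing. The highest force I read there was about 17 N.

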